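# Hang a parts bin on a cleat and click it home

### The arm

A 6-joint arm with a two-finger parallel gripper is mounted at the origin on a cart in front of the work surface, level with it; the furniture and walls round the work are solid. World frame = base frame: x ahead of the robot, y to its left, z up, the work surface at z = 0. Lengths are in m, angles in rad, forces in N, time in s.
With the tool pointing down it reaches from about 0.375 to 0.9 m from the base axis. Payload 3.1 kg.
Tool frame: the origin (TCP) lies at the very end of the fingers, on their centre line; the grasp point (between the pads) lies 19 mm behind it (manip.grasp_offset is the distance from the TCP to the grasp point, in m); y points along the fingers, z is the direction in which the jaws open and shut, and the axes are right-handed (so a half turn about y gives the same grasp; the last joint's range is limited). The gripper opens to 85 mm and grips with 20 to 120 N. Pads are 22 mm wide; open, the fingers measure 114 mm over their backs; the gripper's body (76 mm by 85 mm) begins 54 mm behind the grasp point. The pads swing forward as they close: fully open they stand 13 mm farther back than shut.
Start: joints at [-1.51, 0.527, 1.433, -0, 1.181, -0.178], TCP at [0.148, -0.607, 0.231] pointing down, gripper open.
Joint ranges: [-3.08, 3.08], [-0.75, 2.2], [0.22, 2.44], [-1.43, 4.57], [0, 2.65], [-2.85, 2.85]. Speed limits (rad/s): [2.79, 2.79, 3.14, 3.14, 3.14, 3.14].

### API

Orientations are given as a unit quaternion [x, y, z, w].
In Python, from station import manip gives the robot as it stands.
- The arm moves only by the tool apply_moves, never from a script. Its argument "motion" is a list of rows, each a list of 5 numbers: the finger opening in mm, from 0 to 85.4, then the shift along the tool's x, y, z in units of 30 mm (1.0 is 30 mm), then the turn about the tool's y in units of 10 degrees (1.0 is 10 degrees). In form: [[fingers, x, y, z, twist], ...]. A call has 1 to 12 rows; each row is the pose to reach, as a shift and turn from the pose commanded when the call began, along the tool's axes at that moment; what a row does not reach only later rows make up. A row lasts 1/8 s, in which the tool goes at most 62.5 mm and 10.7 degrees, less where a joint would pass 70% of its speed; a pose out of reach is approached as far as the arm can. A call with a gripper value outside its range is refused whole. The fingers move at their own pace and stop on an object; "squeeze" is the grip in N (left out, the last holds). Time passes only in rows, so rows that repeat a pose let the fingers close. It gives the time, the measured TCP pose, the force and the opening at its end, in the units of the state.
- manip.sense(): the state, without advancing time (a new reading comes with each control period).
- manip.snapshot(name): name is "side" or "top" or "wrist"; returns the picture (400x640x3 uint8, red, green, blue); there is no depth.
- manip.get_calibration(name): a dict with "intrinsics" (3x3 intrinsics, pixels), "extrinsics" (4x4, takes a point from camera to world coordinates). Camera axes: x right, y up, looking along -z (the intrinsics and any distortion apply to the point x, -y, -z); pixel columns grow to the right and rows downward; lengths in m; the calibration is good to about 2 mm. A picture is of the moment at which its call begins: read the wrist's pose just before it. get_calibration takes no time and is no camera call; for the wrist camera it gives the pose at the moment of the call.
- manip.sign_off(): hands the job in, once; it reports no verdict.
The state is a dict: "t": time; "q": joint angles; "qd": joint speeds; "tau": joint torques, N m; "tcp_pos": TCP position; "tool_rot": TCP orientation; "force": force on the tool from outside, world axes, zero at the start; "ft_torque": the same for the moment, N m; "finger_gap": opening from 0.0 (shut) to 1.0 (fully open).
Only numpy, scipy, OpenCV 4.12 (cv2) and the standard library are available. Lean on these libraries where they do the work, as an engineer would, in place of code of your own. Each camera call takes 0.05 s, during which the arm holds its last target.

### The job

Hang the grey parts bin on the little stand: tilt it so its bottom swings out towards you, bring the angled strip on its back over and down behind the stand's cleat, centred, then press its front down so that the bottom swings in, its foot clicks past the spring catch and it sits upright and flush. Work gently, feeling for contact, as the cleat's height is not known exactly; do not let go before the strip rests in the groove. Do not disturb the flask, the jar or the dropper bottle.

Things in the scene. Friction and masses are not known exactly. Their poses are not given: they have to be found in the camera images.
- bin: Loose grey plastic parts bin to hang, 0.2 kg, upright at first. Open tub 84 mm deep (x), 62 wide (y), walls 3; sides 78 high, rear 82, front 62 with a pale label. Origin: middle of the tub's underside; z up, +x to the rear, rear wall at x=42. Grip it across the outside of its sides. A strip at the top and a foot plate at the bottom stick out of the rear wall, both to x=66.
- strip_edge (a point): Middle of the lowest edge of the sloping strip: 63.2 mm behind, 54.8 above the bin's origin. The strip is a plate 4 mm thick, 56 wide, running from the top of the rear wall 45 degrees back and down; its upper rear corner is at x=66, z=57.6 of the bin.
- foot_lip (a point): Centre of the round upturned lip (radius 4 mm, 48 mm long) at the rear end of the foot: 62 mm behind, 6 mm above the bin's origin. The foot plate is 4 mm thick, 48 wide, level with the tub's floor.
- stand: Fixed upright grey panel, 200 mm wide (y), 170 high, 12 thick, on a flat base. Origin: on the bench below the middle of its front face; the face is the plane x=0; +x points behind, the bin comes from -x. On the face is clamped a hanger (cleat, and catch below it) whose height differs from run to run by up to 16 mm up or down; that offset is in no reported pose and must be felt or seen.
- groove (a point): Point on the panel face, 107 mm above the bench: bottom of the cleat's groove if the hanger is at its middle height (truly up to 16 mm off). The cleat is a smooth plate 80 mm wide rising 45 degrees out of the face from here: its top edge is 12 mm in front and 12 mm above, front-most corner 15 mm in front. The strip drops into this V; the home bin has its origin 66 mm in front, 52 mm below.
- catch_arm (a point): Point on the panel face, 72 mm above the bench: underside of the catch's fixed arm at middle height (shifts with cleat). Arm 28 mm wide, 10 high, 16 out of the face. Under it is a sprung round nose (radius 6.5, centre 11.2 from the face, bottom 9 below the arm). The foot passes from above only with the bin tilted over 25 degrees, bottom to -x; 30 is good. Home, the lip is behind the nose.
- catch (a joint): Upward travel of the sprung nose in m: 0 = fully out (down), 0.006 at most. A hooked bin let go swings in only until its lip meets the nose, at about 17 degrees of tilt. Pressing down on the rim of its front wall (which sinks 30 mm) with 3 to 7 N sends the lip past: the nose rises about 3 mm, then returns to 0, and the foot rests on rubber pads 1 mm proud of the face.
- flask: Empty conical glass flask, 87 mm across, 152 mm high, a loose bystander. Origin: middle of its underside.
- jar: Brown glass jar with black lid, 39 mm across, 68 mm high, a loose bystander. Origin: middle of its underside.
- dropper: Brown dropper bottle with black rubber teat, 29 mm across, 90 mm high, a loose bystander. Origin: middle of its underside.

How it is judged:
By the outcome, as a careful person would: the job done as asked, in the order asked, and still so for the second after the job is handed in, with the robot touching nothing.
It also fails if it takes over 61 s, if anything falls off the work surface, if the arm or the gripper's body presses on something with over 40 N, if the wrist force passes 120 N, or if a joint passes its speed limit or range.

## Working session

There is one attempt and no reset: what is moved stays moved. The work goes in short steps, Python scripts to look and compute and a tool call to move; the robot and the scene stay as the last step left them, time stands still between calls to the robot, and variables do not carry over. Pictures are saved under pics/ and viewed, and the job is handed in when it is done.

Besides the shell and the picture viewer there is one more tool, called after ">>>" by a JSON object that holds its "fn" and its "kwargs". apply_moves: Moves the arm, as the interface text tells. Its arguments: {"type":"object","properties":{"motion":{"type":"array"},"squeeze":{"type":"number"}},"required":["motion"]}

```bash
ls; mkdir -p pics; python3 - <<'E'
from station import manip
import cv2
print(manip.sense(), manip.grasp_offset)
for n in ["side","top","wrist"]:
    c=manip.get_calibration(n); print(n,c)
    cv2.imwrite(f"pics/{n}0.png",manip.snapshot(n)[:,:,::-1])
E
```

```text
pics
{'t': 0.0, 'q': array([-1.50949920e+00,  5.28442419e-01,  1.43388955e+00, -4.66000797e-06,
        1.18139229e+00, -1.78515179e-01]), 'qd': array([-0.00136378,  0.00054165, -0.00038838, -0.00137047, -0.00023059,
       -0.00029736]), 'tau': array([ 3.95854149e-04, -4.42354238e+01, -1.78024185e+01, -1.56103206e-04,
        8.48111522e-03,  2.81688187e-06]), 'tcp_pos': array([ 0.14842437, -0.60639341,  0.23035226]), 'tool_rot': array([-0.08454138,  0.70278162, -0.70127675,  0.08462663]), 'force': array([ 0.05524276, -0.24529719,  0.37238591]), 'ft_torque': array([-0.05246857,  0.03409367, -0.00463356]), 'finger_gap': 1.0017433594840128} 0.0187
side {'intrinsics': array([[377.04203621,   0.        , 320.30189304],
       [  0.        , 377.04203621, 196.36367183],
       [  0.        ,   0.        ,   1.        ]]), 'extrinsics': array([[-0.85698789,  0.34784716, -0.38022901,  0.15728946],
       [-0.5148207 , -0.54487489,  0.66186933,  0.73818718],
       [ 0.02305213,  0.76296376,  0.6460301 ,  0.73801618],
       [ 0.        ,  0.        ,  0.        ,  1.        ]])}
top {'intr
[... 159 characters left out ...]
]]), 'extrinsics': array([[ 0.0238223 ,  0.98104555, -0.19230737,  0.31571983],
       [-0.99970448,  0.02244546, -0.00933526,  0.08543352],
       [-0.00484189,  0.19247293,  0.98129034,  1.23906571],
       [ 0.        ,  0.        ,  0.        ,  1.        ]])}
wrist {'intrinsics': array([[290.18828591,   0.        , 324.96050033],
       [  0.        , 290.18828591, 196.71899799],
       [  0.        ,   0.        ,   1.        ]]), 'extrinsics': array([[ 0.23680207,  0.93339102,  0.26964048,  0.2170133 ],
       [-0.97155419,  0.22826689,  0.06306093, -0.58979942],
       [-0.00268949, -0.27690329,  0.96089403,  0.37306804],
       [ 0.        ,  0.        ,  0.        ,  1.        ]])}
```

View pics/side0.png

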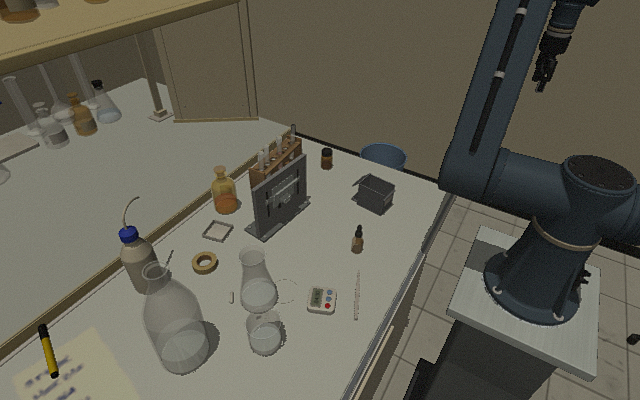

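View pics/top0.png

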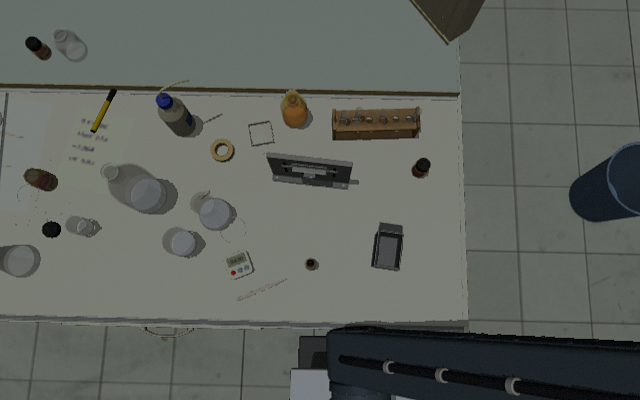

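View pics/wrist0.png

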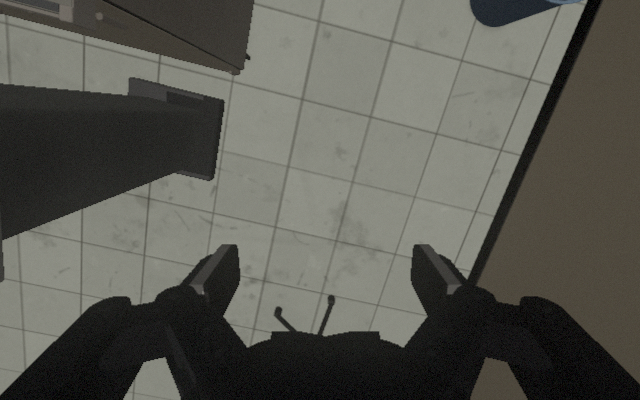

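```bash
python3 - <<'E'
import cv2
a=cv2.imread("pics/top0.png"); b=cv2.imread("pics/side0.png")
g=lambda i:cv2.convertScaleAbs(i,alpha=1.5,beta=20)
cv2.imwrite("pics/tc.png",g(cv2.resize(a[140:290,250:450],None,fx=4,fy=4,interpolation=2)))
cv2.imwrite("pics/sc.png",g(cv2.resize(b[120:270,220:420],None,fx=4,fy=4,interpolation=2)))
E
```

```text
(no output)
```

View pics/tc.png

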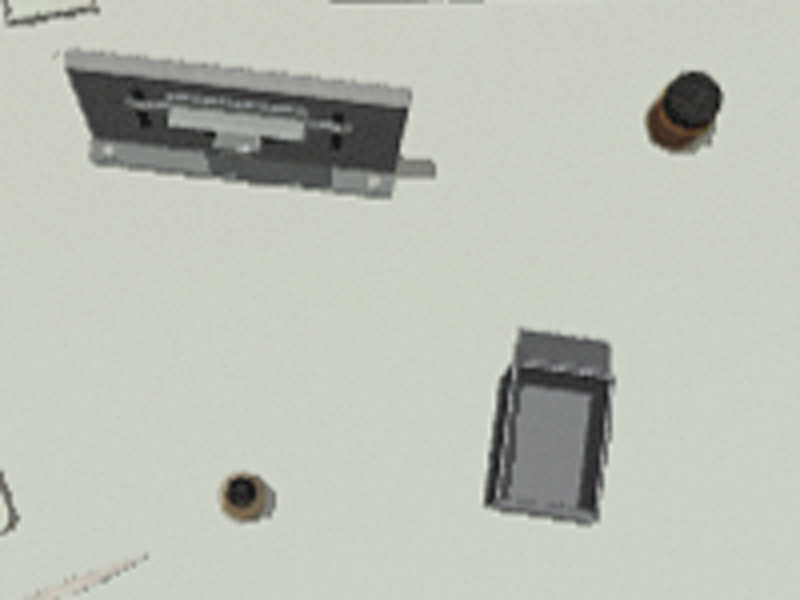

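View pics/sc.png

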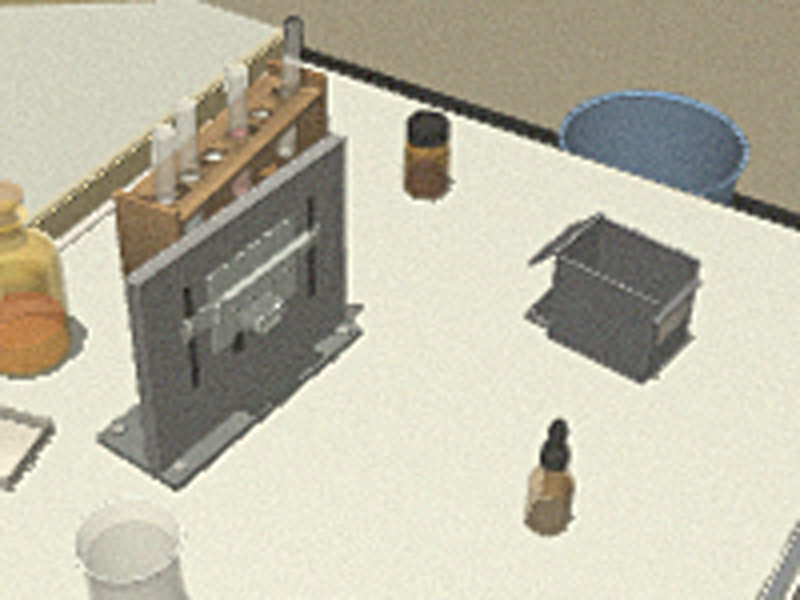

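```bash
cat > h.py <<'E'
import numpy as np, cv2
from scipy.optimize import least_squares
from scipy.spatial.transform import Rotation as R
from station import manip
def proj(c,P):
    P=np.atleast_2d(P); E=np.array(c["extrinsics"]);K=np.array(c["intrinsics"])
    p=(P-E[:3,3])@E[:3,:3]; p=p*[1,-1,-1]
    return p[:,:2]/p[:,2:]*[K[0,0],K[1,1]]+K[:2,2]
def pose(v,P):
    x,y,a=v[:3]; P=np.array(P,float)
    return np.c_[x+np.cos(a)*P[:,0]-np.sin(a)*P[:,1], y+np.sin(a)*P[:,0]+np.cos(a)*P[:,1], P[:,2]]
def fit(obs,v0):
    # obs: list of (cal, pts_local, px)
    def f(v): return np.concatenate([(proj(c,pose(v,P))-np.array(px)).ravel() for c,P,px in obs])
    r=least_squares(f,v0,loss="soft_l1",f_scale=1.0); return r.x,f(r.x).reshape(-1,2)
E
python3 - <<'E'
from h import *
T=manip.get_calibration("top");S=manip.get_calibration("side")
t=lambda l:[(a/4+250,b/4+140) for a,b in l]; s=lambda l:[(a/4+220,b/4+120) for a,b in l]
m=1e-3
bt=np.array([[66,28,57.6],[66,-28,57.6],[39,28,3],[39,-28,3],[-39,28,3],[-39,-28,3]])*m
bs=np.array([[-42,31,0],[42,31,0],[-42,-31,0],[42,-31,82]])*m
v,r=fit([(T,bt,t([(520,329),(611,343),(530,385),(593,390),(508,497),(580,510)])),(S,bs,s([(642,380),(552,340),(692,337),(600,215)]))],[.45,-.05,0])
print("bin",v,np.degrees(v[2]));print(r.round(1))
st=np.array([[12,100,170],[12,-100,170],[0,100,170],[0,-100,170]])*m
ss=np.array([[0,100,170],[0,-100,170]])*m
v,r=fit([(T,st,t([(67,50),(411,90),(67,68),(411,107)])),(S,ss,s([(132,280),(345,140)]))],[.6,.1,0])
print("stand",v,np.degrees(v[2]));print(r.round(1))
# bystanders
for n,px,h in [("jar",t([(694,97)]),.068),("dropper",t([(242,492)]),.09)]:
    print(n,least_squares(lambda q:(proj(T,[q[0],q[1],h])-px).ravel(),[.5,0]).x)
print("flask",least_squares(lambda q:(proj(T,[q[0],q[1],.152])-[(205,195)]).ravel(),[.5,0]).x)
print(R.from_quat(manip.sense()["tool_rot"]).as_matrix().round(3))
E
```

```text
bin [ 0.43951725 -0.07543012 -0.0934375 ] -5.353574595097395
[[ 0.2 -0.1]
 [ 0.2 -1. ]
 [-5.7 -0.4]
 [ 0.3  0.9]
 [-3.2  2. ]
 [ 0.9  1.3]
 [ 0.8  0.2]
 [-1.5 -1.7]
 [-1.5 -0.3]
 [ 0.2 -2.4]]
stand [ 0.62519404  0.12219501 -0.10102709] -5.788425844401237
[[-0.2 -0.7]
 [ 0.4 -0.3]
 [-0.9 -0.2]
 [-0.2  0.4]
 [ 0.9  0.3]
 [ 0.3 -1.6]]
jar [ 0.65529153 -0.1606035 ]
dropper [0.40120969 0.11463411]
flask [0.54642377 0.35968662]
[[-0.971 -0.     0.238]
 [-0.238  0.002 -0.971]
 [-0.    -1.    -0.002]]
```

>>> {"fn": "apply_moves", "kwargs": {"motion": [[85, -0.6, -0.1, -0.7, 0.1], [85, -1.7, -0.2, -2.1, 0.3], [85, -3.0, -0.3, -3.6, 0.5], [85, -4.3, -0.4, -5.2, 0.7], [85, -5.6, -0.5, -6.8, 0.9], [85, -6.9, -0.6, -8.4, 1.1], [85, -8.2, -0.7, -10.0, 1.3], [85, -9.5, -0.7, -11.5, 1.5], [85, -10.7, -0.7, -13.0, 1.7], [85, -11.7, -0.7, -14.2, 1.8], [85, -12.3, -0.7, -14.9, 1.9], [85, -12.5, -0.7, -15.1, 1.9]]}}

```text
t: 1.65
tcp_pos: [0.4053, -0.0766, 0.2523]
tool_rot: [0.031, 0.706, -0.706, -0.031]
force: [-0.3, -0.1, 1.6]
finger_gap: 0.996
```

```bash
python3 - <<'E'
from h import *
import json
s=manip.sense();print(s["t"],s["tcp_pos"],R.from_quat(s["tool_rot"]).as_matrix().round(3),s["qd"].round(3),s["force"])
c=manip.get_calibration("wrist")
cv2.imwrite("pics/w1.png",manip.snapshot("wrist")[:,:,::-1])
np.savez("w1.npz",**c)
E
```

```text
1.65 [ 0.4053305  -0.07659826  0.25226559] [[-0.996 -0.    -0.089]
 [ 0.089  0.    -0.996]
 [ 0.    -1.    -0.   ]] [ 0.132  0.036 -0.05  -0.014  0.012  0.153] [-0.33672672 -0.06796387  1.57847747]
```

View pics/w1.png

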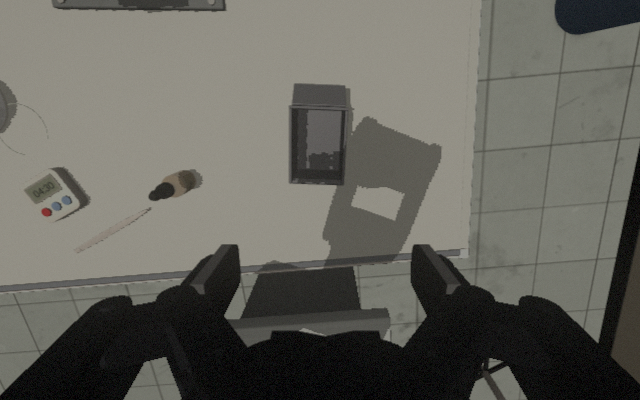

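```bash
python3 - <<'E'
import cv2
a=cv2.imread("pics/w1.png")
cv2.imwrite("pics/w1c.png",cv2.convertScaleAbs(cv2.resize(a[75:200,260:380],None,fx=5,fy=5,interpolation=2)[:600],alpha=1.8,beta=20))
E
```

```text
(no output)
```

View pics/w1c.png

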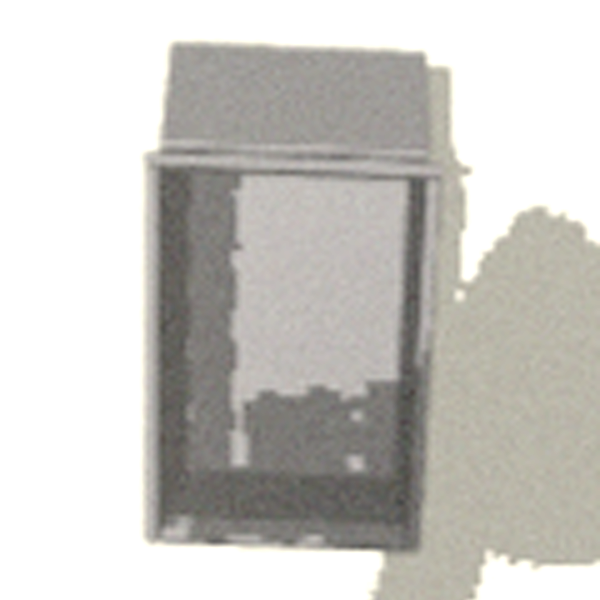

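```bash
cat >> h.py <<'E'
def load(n):
    d=np.load(n+".npz"); return {k:d[k] for k in d}
E
python3 - <<'E'
from h import *
W=load("w1");S=manip.get_calibration("side");T=manip.get_calibration("top")
w=lambda l:[(a/5+260,b/5+75) for a,b in l]
m=1e-3
P=np.array([[42,31,82],[42,-31,82],[66,28,57.6],[66,-28,57.6]])*m
px=w([(147,152),(441,160),(172,43),(425,53)])
for zf in (62,78):
    v,r=fit([(W,P,px),(W,np.array([[-42,31,zf],[-42,-31,zf]])*m,w([(147,540),(417,550)]))],[.44,-.07,-.1])
    print(zf,v,np.degrees(v[2]));print(r.round(2).tolist())
v,r=fit([(W,P,px)],[.44,-.07,-.1]);print(v,np.degrees(v[2]),r.round(2).tolist())
v,r=fit([(W,P,px),(W,np.array([[-42,31,62],[-42,-31,62]])*m,w([(147,540),(417,550)]))],[.44,-.07,-.1])
for z in (62,78): print(z,((proj(S,pose(v,np.array([[-42,31,z],[-42,-31,z],[42,31,z],[-42,31,0]])*m))-[220,120])*4).round().tolist())
E
```

```text
62 [ 0.44007419 -0.07095069 -0.12787383] -7.326630994047481
[[-0.93, 0.67], [0.41, 1.49], [-0.36, -0.02], [0.47, 0.09], [0.89, -1.79], [-0.46, -1.8]]
78 [ 0.44092832 -0.0712418  -0.12456661] -7.137140796231916
[[-0.88, -0.13], [0.51, 0.49], [-0.39, -0.8], [0.49, -0.87], [-0.47, 0.77], [0.71, 0.67]]
[ 0.44056079 -0.07153141 -0.11965318] -6.855622283977133 [[-0.76, 0.37], [0.62, 0.68], [-0.38, -0.34], [0.49, -0.68]]
62 [[651.0, 319.0], [696.0, 275.0], [550.0, 270.0], [640.0, 384.0]]
78 [[654.0, 301.0], [699.0, 258.0], [552.0, 252.0], [640.0, 384.0]]
```

>>> {"fn": "apply_moves", "kwargs": {"motion": [[85, -0.4, 0, -0.15, 0.1], [85, -0.84, 0.6, -0.32, 0.2], [85, -0.84, 1.6, -0.32, 0.2], [85, -0.84, 2.7, -0.32, 0.2], [85, -0.84, 3.8, -0.32, 0.2], [85, -0.84, 4.8, -0.32, 0.2], [85, -0.84, 5.7, -0.32, 0.2], [85, -0.84, 6.4, -0.32, 0.2], [85, -0.84, 6.8, -0.32, 0.2], [85, -0.84, 7.0, -0.32, 0.2], [85, -0.84, 7.0, -0.32, 0.2]]}}

```text
t: 3.08
tcp_pos: [0.4312, -0.0711, 0.0424]
tool_rot: [-0.045, -0.706, 0.706, 0.045]
force: [0.7, -0.9, 0.4]
finger_gap: 0.995
```

```bash
python3 - <<'E'
from h import *
s=manip.sense();print(s["t"],s["tcp_pos"],s["force"])
c=manip.get_calibration("wrist")
a=manip.snapshot("wrist");b=manip.snapshot("side")
np.savez("w2.npz",**c)
cv2.imwrite("pics/w2.png",a[:,:,::-1])
cv2.imwrite("pics/s2.png",cv2.convertScaleAbs(cv2.resize(b[100:240,260:460],None,fx=4,fy=4,interpolation=2)[:,:,::-1],alpha=1.5,beta=20))
E
```

```text
3.075 [ 0.43118632 -0.07109956  0.04235042] [ 0.68231535 -0.88477898  0.40839833]
```

View pics/w2.png

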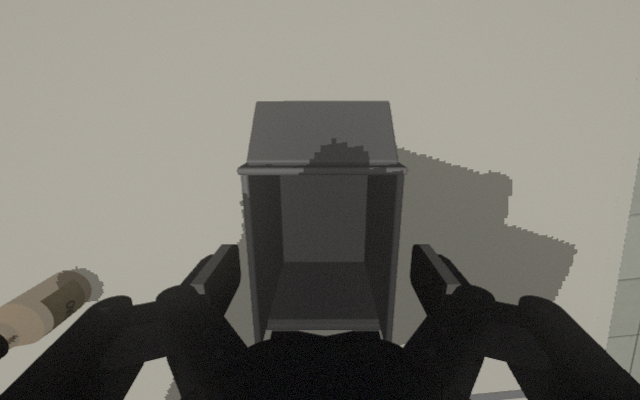

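View pics/s2.png

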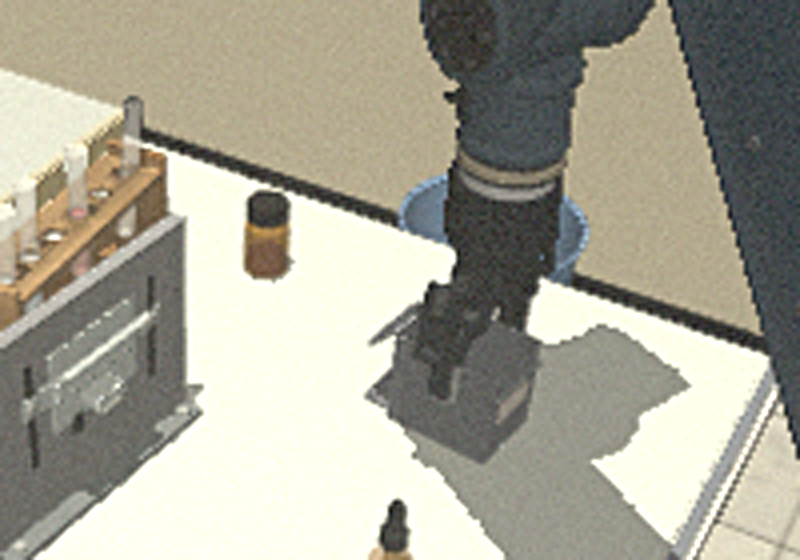

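```bash
python3 - <<'E'
from h import *
W=load("w2");m=1e-3
P=np.array([[42,31,82],[42,-31,82],[66,28,57.6],[66,-28,57.6]])*m
v,r=fit([(W,P,[(239,165),(406,165),(256,101),(390,101)])],[.44,-.07,-.1]);print(v,np.degrees(v[2]),r.round(2).tolist())
a=-v[2];d=np.array([.43118,-.0711])-v[:2]
print(d[0]*np.cos(a)-d[1]*np.sin(a),d[0]*np.sin(a)+d[1]*np.cos(a))
E
```

```text
[ 0.44124443 -0.07117624 -0.12780053] -7.322431017644388 [[-2.81, 1.8], [3.06, 1.83], [-0.24, -1.65], [0.23, -1.65]]
-0.009992064229768267 -0.0012071222444416552
```

>>> {"fn": "apply_moves", "kwargs": {"motion": [[70, 0, 0, 0, 0], [60, 0, 0, 0, 0], [50, 0, 0, 0, 0], [50, 0, 0, 0, 0], [50, 0, 0, 0, 0], [50, 0, 0, 0, 0]], "squeeze": 25}}

```text
t: 3.92
tcp_pos: [0.4314, -0.0707, 0.0429]
tool_rot: [-0.045, -0.706, 0.706, 0.044]
force: [-0.1, 1.0, 6.5]
finger_gap: 0.723
```

>>> {"fn": "apply_moves", "kwargs": {"motion": [[50, 0, -0.3, 0, 0], [50, 0, -0.8, 0, 0], [50, 0, -1.6, 0, 0], [50, 0, -2.6, 0, 0], [50, 0, -3.6, 0, 0], [50, 0, -4.4, 0, 0], [50, 0, -5.0, 0, 0], [50, 0, -5.3, 0, 0], [50, 0, -5.3, 0, 0]]}}

```text
t: 5.05
tcp_pos: [0.431, -0.0707, 0.2016]
tool_rot: [-0.045, -0.706, 0.706, 0.045]
force: [0.0, -0.0, -3.4]
finger_gap: 0.724
```

```bash
python3 - <<'E'
from h import *
s=manip.sense();print(s["t"],s["tcp_pos"],s["force"],s["ft_torque"],s["finger_gap"])
c=manip.get_calibration("wrist")
a=manip.snapshot("wrist");b=manip.snapshot("side")
np.savez("w3.npz",**c)
cv2.imwrite("pics/w3.png",a[:,:,::-1])
cv2.imwrite("pics/s3f.png",b[:,:,::-1])
cv2.imwrite("pics/s3.png",cv2.convertScaleAbs(cv2.resize(b[60:200,260:460],None,fx=4,fy=4,interpolation=2)[:,:,::-1],alpha=1.5,beta=20))
E
```

```text
5.05 [ 0.43100479 -0.07068427  0.20159122] [ 0.01282226 -0.04865745 -3.40236492] [0.01505647 0.04228388 0.02749404] 0.724035699447865
```

View pics/w3.png

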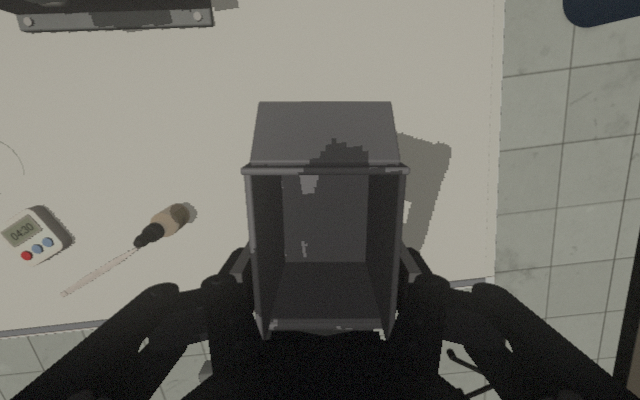

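View pics/s3.png

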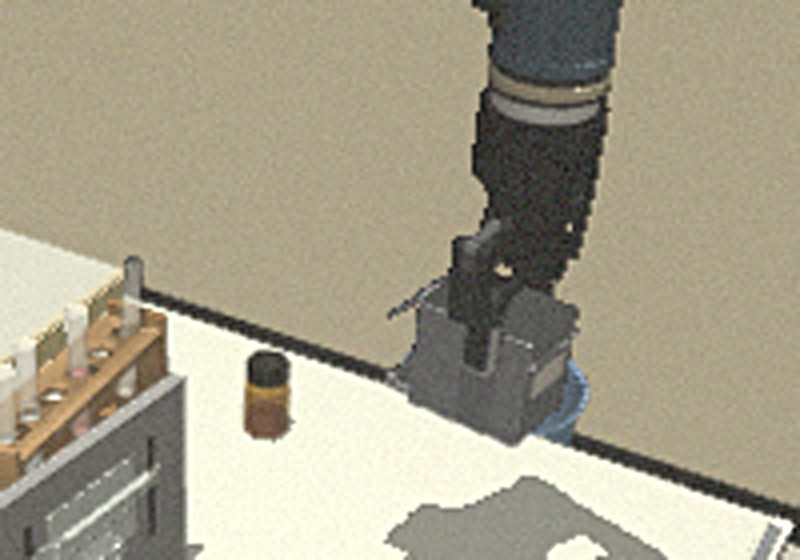

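```bash
python3 - <<'E'
import cv2
a=cv2.imread("pics/top0.png"); b=cv2.imread("pics/side0.png")
g=lambda i:cv2.convertScaleAbs(i,alpha=1.6,beta=10)
cv2.imwrite("pics/tc2.png",g(cv2.resize(a[148:193,262:362],None,fx=8,fy=8,interpolation=2)))
cv2.imwrite("pics/sc2.png",g(cv2.resize(b[150:246,240:315],None,fx=6,fy=6,interpolation=2)))
E
```

```text
(no output)
```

View pics/tc2.png

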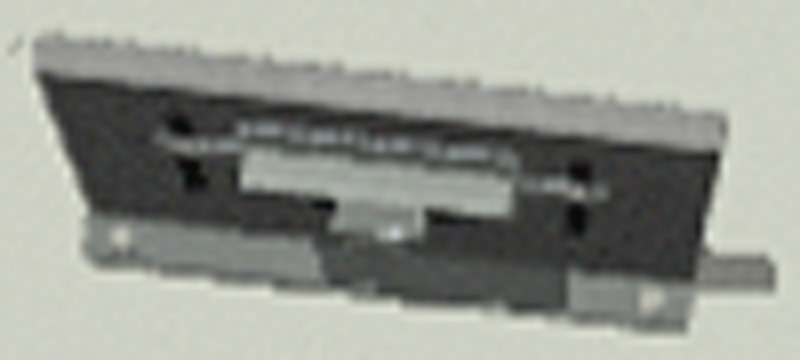

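View pics/sc2.png

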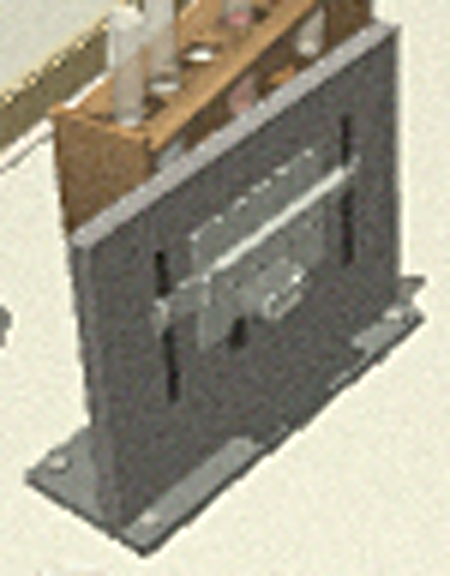

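```bash
python3 - <<'E'
from h import *
T=manip.get_calibration("top");S=manip.get_calibration("side");m=1e-3
t=lambda l:[(a/8+262,b/8+148) for a,b in l]; s=lambda l:[(a/6+240,b/6+150) for a,b in l]
P4=np.array([[12,100,170],[12,-100,170],[0,100,170],[0,-100,170]])*m
v,r=fit([(T,P4,t([(36,38),(727,114),(40,76),(722,150)])),(S,np.array([[0,100,170],[0,-100,170],[12,-100,170]])*m,s([(78,243),(398,28),(385,17)]))],[.6,.1,0])
print(v,np.degrees(v[2]),r.round(1).tolist())
np.save("stand.npy",v)
for h in (-16,-8,0,8,16):
    Q=np.array([[x,y,107+h+z] for x,z in ((-0,0),(-12,12),(-15,9)) for y in (40,-40)])*m
    print(h,((proj(T,pose(v,Q))-[262,148])*8).round().tolist(),((proj(S,pose(v,Q))-[240,150])*6).round().tolist())
E
```

```text
[ 0.62438781  0.12262494 -0.09933758] -5.6916241634272 [[-0.1, -0.5], [0.0, 0.2], [-1.4, -0.3], [0.1, 0.7], [1.1, 0.0], [0.3, -1.2], [-1.0, -0.9]]
-16 [[252.0, 171.0], [512.0, 202.0], [245.0, 199.0], [507.0, 230.0], [244.0, 211.0], [506.0, 242.0]] [[199.0, 315.0], [318.0, 224.0], [219.0, 306.0], [338.0, 214.0], [224.0, 314.0], [343.0, 222.0]]
-8 [[251.0, 164.0], [512.0, 195.0], [243.0, 192.0], [507.0, 223.0], [242.0, 204.0], [506.0, 236.0]] [[198.0, 301.0], [318.0, 210.0], [218.0, 291.0], [338.0, 200.0], [223.0, 300.0], [343.0, 208.0]]
0 [[249.0, 157.0], [512.0, 188.0], [242.0, 185.0], [508.0, 217.0], [241.0, 197.0], [506.0, 229.0]] [[197.0, 287.0], [317.0, 196.0], [217.0, 277.0], [337.0, 186.0], [222.0, 285.0], [343.0, 194.0]]
8 [[248.0, 150.0], [512.0, 182.0], [240.0, 178.0], [508.0, 210.0], [239.0, 190.0], [506.0, 222.0]] [[196.0, 273.0], [317.0, 182.0], [216.0, 262.0], [337.0, 171.0], [221.0, 271.0], [342.0, 179.0]]
16 [[246.0, 143.0], [512.0, 174.0], [238.0, 171.0], [508.0, 203.0], [238.0, 183.0], [507.0, 215.0]] [[195.0, 258.0], [316.0, 168.0], [215.0, 248.0], [337.0, 157.0], [220.0, 256.0], [342.0, 165.0]]
```

>>> {"fn": "apply_moves", "kwargs": {"motion": [[50, -0.1, 0.05, -0.3, 0], [50, -0.4, 0.1, -1.0, 0], [50, -0.7, 0.15, -2.0, -0.05], [50, -1.0, 0.2, -3.1, -0.1], [50, -1.3, 0.25, -4.2, -0.1], [50, -1.6, 0.28, -5.2, -0.15], [50, -1.9, 0.28, -6.1, -0.15], [50, -2.1, 0.28, -6.7, -0.15], [50, -2.26, 0.28, -7.1, -0.15], [50, -2.26, 0.28, -7.1, -0.15], [50, -2.26, 0.28, -7.1, -0.15]], "squeeze": 20}}

```text
t: 6.52
tcp_pos: [0.5248, 0.1314, 0.1927]
tool_rot: [-0.035, -0.706, 0.706, 0.036]
force: [0.1, 0.2, -2.5]
finger_gap: 0.724
```

```bash
cat > look.py <<'E'
from h import *
import sys
n=sys.argv[1]; cams=sys.argv[2].split(",")
s=manip.sense();v=np.load("stand.npy")
M=R.from_quat(s["tool_rot"]).as_matrix()
d=s["tcp_pos"][:2]-v[:2];c,q=np.cos(v[2]),np.sin(v[2])
print("t",s["t"],"tcp",s["tcp_pos"].round(4),"standframe X,Y",(1e3*np.array([c*d[0]+q*d[1],-q*d[0]+c*d[1]])).round(1),"yaw",np.degrees(np.arctan2(M[1,2],M[0,2])).round(2)+90-np.degrees(v[2]).round(2))
print("F",s["force"].round(2),"M",s["ft_torque"].round(3),"gap",s["finger_gap"]*85)
crop={"side":(60,300,200,460),"top":(90,290,220,440),"wrist":(0,400,0,640)}
for k in cams:
    if not k: continue
    c=manip.get_calibration(k);np.savez(f"{k}_{n}.npz",**c)
    a=manip.snapshot(k)[:,:,::-1];cv2.imwrite(f"pics/{k}_{n}_raw.png",a)
    y0,y1,x0,x1=crop[k]
    if len(sys.argv)>3 and k=="side": y0,y1,x0,x1=map(int,sys.argv[3].split(","))
    a=a[y0:y1,x0:x1]; f=min(800/a.shape[1],600/a.shape[0])
    print(k,"scale",f,"off",x0,y0)
    cv2.imwrite(f"pics/{k}_{n}.png",cv2.convertScaleAbs(cv2.resize(a,None,fx=f,fy=f,interpolation=2),alpha=1.5,beta=15))
E
python3 look.py 4 side,wrist
```

```text
t 6.525 tcp [0.5248 0.1314 0.1927] standframe X,Y [-100.    -1.2] yaw -0.10000000000000586
F [ 0.12  0.23 -2.48] M [ 0.006  0.097 -0.009] gap 61.56216658363975
side scale 2.5 off 200 60
wrist scale 1.25 off 0 0
```

View pics/side_4.png

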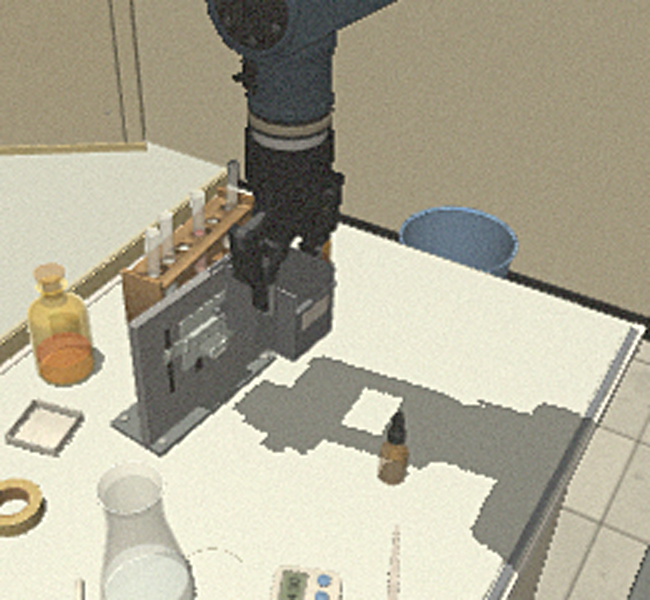

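View pics/wrist_4.png

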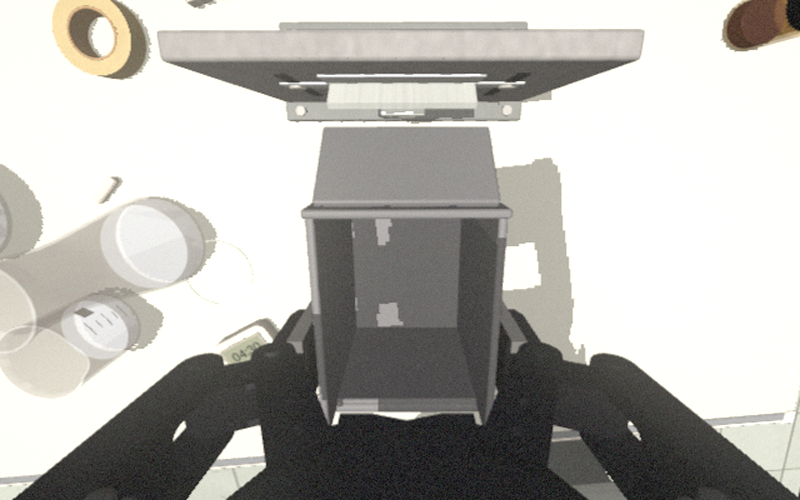

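```bash
python3 - <<'E'
import cv2
a=cv2.imread("pics/wrist_4_raw.png")
cv2.imwrite("pics/w4c.png",cv2.convertScaleAbs(cv2.resize(a[15:115,220:420],None,fx=4,fy=4,interpolation=2),alpha=1.3,beta=10))
cv2.imwrite("pics/w4l.png",cv2.convertScaleAbs(cv2.hconcat([cv2.resize(a[15:65,115:165],None,fx=8,fy=8,interpolation=2),cv2.resize(a[15:65,475:525],None,fx=8,fy=8,interpolation=2)]),alpha=1.3,beta=10))
E
```

```text
(no output)
```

View pics/w4c.png

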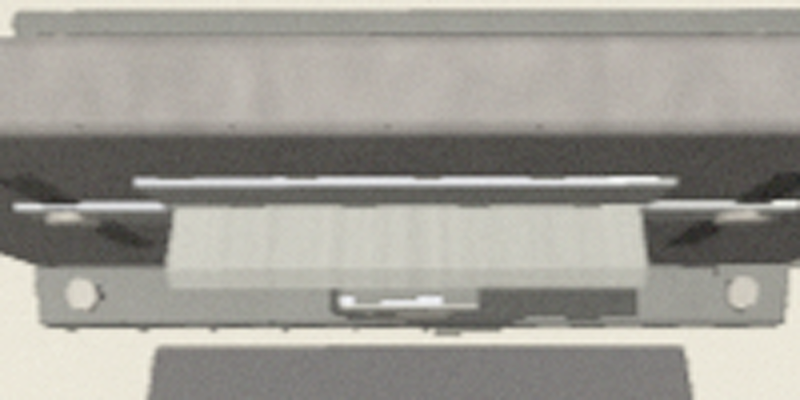

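View pics/w4l.png

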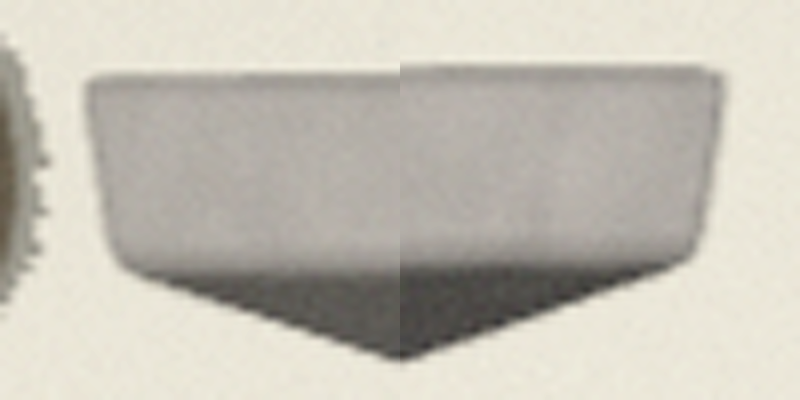

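```bash
python3 - <<'E'
from h import *
W=load("wrist_4");m=1e-3
cr=lambda l:np.array([(a/4+220,b/4+15) for a,b in l])
pp=np.array([(125.75,24.6),(515.5,23.5),(130.3,48.6),(511.8,47.7)])
Pp=np.array([[12,100,170],[12,-100,170],[0,100,170],[0,-100,170]])*m
cp=cr([(173,205),(640,205),(167,268),(647,268),(165,288),(648,288)])
def Pc(h): return np.array([[x,y,107+h*1e3+z] for x,z in ((-0,0),(-12,12),(-15,9)) for y in (40,-40)])*m
def f(v): return np.concatenate([(proj(W,pose(v,Pp))-pp).ravel(),(proj(W,pose(v,Pc(v[3])))-cp).ravel()])
r=least_squares(f,[.624,.1226,-.1,.005],loss="soft_l1");print(r.x,np.degrees(r.x[2]));print(r.fun.reshape(-1,2).round(2).tolist())
# height by only cleat width vs
np.save("stand_w.npy",r.x)
B=np.array([[42,31,82],[42,-31,82],[66,28,57.6],[66,-28,57.6]])*m
def g(v): 
    Q=pose(v,B);Q[:,2]+=v[3];return (proj(W,Q)-np.array([(303/1.25,210/1.25),(511/1.25,210/1.25),(323/1.25,128/1.25),(491/1.25,128/1.25)])).ravel()
r=least_squares(g,[.53,.13,-.1,.15]);print("bin",r.x,np.degrees(r.x[2]),r.fun.round(1))
E
```

```text
[ 0.62651059  0.12349256 -0.10013947  0.01157813] -5.737568867843449
[[-2.85, -0.56], [2.75, -0.4], [-2.86, 1.54], [2.2, 1.56], [0.29, -0.84], [-0.11, -1.1], [-0.81, 0.33], [0.52, 0.07], [0.92, 0.56], [-0.81, 0.3]]
bin [ 0.53376755  0.13045553 -0.10223752  0.14766337] -5.857778148583576 [-0.8  0.2  0.9  0.3  1.5 -0.3 -1.6 -0.3]
```

```bash
python3 - <<'E'
from h import *
W=load("wrist_4");m=1e-3
cr=lambda l:np.array([(a/4+220,b/4+15) for a,b in l])
pp=np.array([(125.75,24.6),(515.5,23.5),(130.3,48.6),(511.8,47.7)])
Pp=np.array([[12,100,170],[12,-100,170],[0,100,170],[0,-100,170]])*m
cp=cr([(173,205),(640,205),(167,268),(647,268),(165,288),(648,288)])
def Pc(h): return np.array([[x,y,107+h*1e3+z] for x,z in ((-0,0),(-12,12),(-15,9)) for y in (40,-40)])*m
def f(v):
    A=np.r_[pose(v,Pp),pose(v,Pc(v[3]))]; A[:,2]-=v[4]
    return (proj(W,A)-np.r_[pp,cp]).ravel()
for w in (0,1):
    r=least_squares(f,[.624,.1226,-.1,.005,0],loss="soft_l1");
print(r.x,np.degrees(r.x[2]));print(r.fun.reshape(-1,2).round(2).tolist())
E
```

```text
[ 0.62686941  0.12341068 -0.10002753  0.01271244  0.00213857] -5.7311555845629805
[[-0.11, -0.12], [0.3, 0.01], [-0.24, 1.64], [-0.14, 1.62], [0.62, -1.18], [-0.28, -1.45], [-0.45, -0.1], [0.33, -0.38], [1.27, 0.11], [-0.99, -0.16]]
```

>>> {"fn": "apply_moves", "kwargs": {"motion": [[50, -0.3, 0, -0.05, 0], [50, -0.5, 0, -0.05, 0], [50, -0.65, 0, -0.05, 0], [50, -0.75, 0, -0.05, 0], [50, -0.85, -0.02, -0.05, 0], [50, -0.95, -0.05, -0.05, 0], [50, -1.05, -0.08, -0.05, 0], [50, -1.15, -0.1, -0.05, 0], [50, -1.25, -0.13, -0.05, 0], [50, -1.35, -0.15, -0.05, 0], [50, -1.35, -0.15, -0.05, 0]]}}

```text
t: 8.0
tcp_pos: [0.556, 0.1306, 0.1968]
tool_rot: [-0.028, -0.706, 0.706, 0.043]
force: [-17.0, 1.3, 10.2]
finger_gap: 0.723
```

```bash
python3 look.py 5 side,wrist 100,230,230,360
```

```text
t 8.0 tcp [0.556  0.1306 0.1968] standframe X,Y [-68.8   1.1] yaw -0.019999999999993356
F [-16.97   1.3   10.22] M [ 0.322  2.951 -0.044] gap 61.479171195168995
side scale 4.615384615384615 off 230 100
wrist scale 1.25 off 0 0
```

View pics/side_5.png

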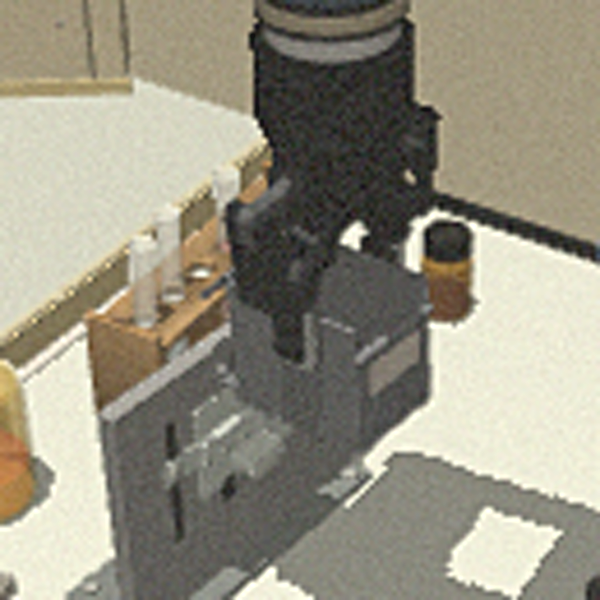

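View pics/wrist_5.png

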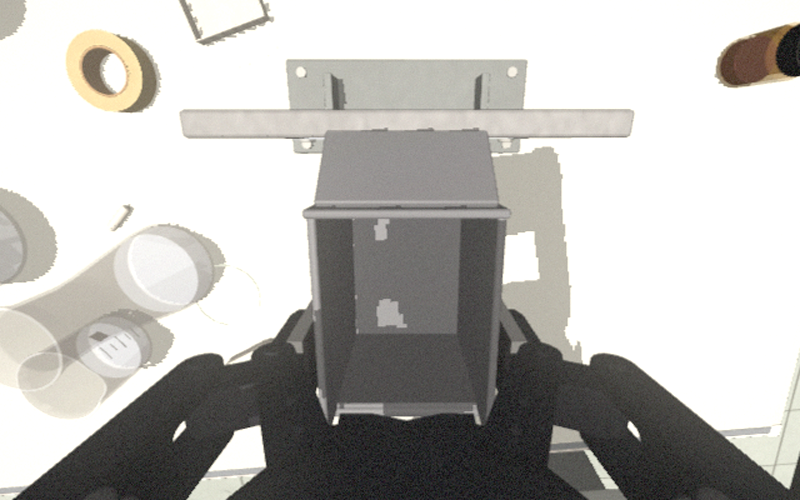

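```bash
cat > binfit.py <<'E'
from h import *
import sys
B=np.array([[42,31,82],[42,-31,82],[66,28,57.6],[66,-28,57.6],[-42,31,62],[-42,-31,62]])*1e-3
def binfit(W,px,guess):  # x,y,yaw,pitch(bottom to -x positive),z of bin origin
    px=np.array(px)
    def P(v):
        c,s=np.cos(v[3]),np.sin(v[3]); A=B[:len(px)]
        Q=np.c_[A[:,0]*c+A[:,2]*s,A[:,1],-A[:,0]*s+A[:,2]*c]
        Q=pose(v,Q);Q[:,2]+=v[4];return Q
    ok=~np.isnan(px[:,0])
    r=least_squares(lambda v:(proj(W,P(v))-px)[ok].ravel(),guess,loss="soft_l1")
    return r.x,r.fun.reshape(-1,2)
E
python3 - <<'E'
from binfit import *
for n,px in (("wrist_4",[(303,208),(511,208),(323,128),(491,128),(333,403),(480,403)]),("wrist_5",[(303,208),(511,208),(326,130),(491,130),(337,403),(477,403)])):
    v,r=binfit(load(n),np.array(px)/1.25,[.54,.13,-.1,0,.15]);print(n,v.round(4),np.degrees(v[3]),r.round(1).tolist())
E
python3 - <<'E'
import cv2
a=cv2.imread("pics/wrist_4_raw.png")[95:345,230:420];b=cv2.imread("pics/wrist_5_raw.png")[95:345,230:420]
cv2.imwrite("pics/cmp.png",cv2.convertScaleAbs(cv2.resize(cv2.hconcat([a,b]),None,fx=2.1,fy=2.1,interpolation=2),alpha=1.6,beta=20))
E
```

```text
wrist_4 [ 0.533   0.1306 -0.1024  0.0143  0.1473] 0.8175819179700364 [[-0.3, 0.3], [0.2, 0.4], [2.1, -0.3], [-2.3, -0.2], [-1.3, -0.2], [1.6, -0.1]]
wrist_5 [ 0.5624  0.13   -0.1018  0.0415  0.1505] 2.375879067513009 [[0.7, 0.5], [-0.2, 0.7], [0.6, -0.8], [-2.6, -0.6], [-4.3, -0.1], [3.8, 0.0]]
```

View pics/cmp.png

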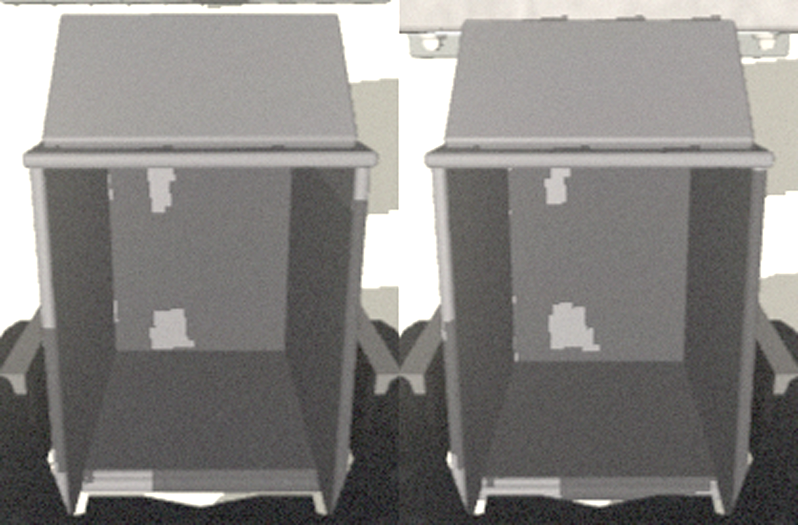

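>>> {"fn": "apply_moves", "kwargs": {"motion": [[50, -0.1, -0.03, 0, 0], [50, -0.2, -0.06, 0, 0], [50, -0.3, -0.1, 0, 0], [50, -0.4, -0.13, 0, 0], [50, -0.5, -0.16, 0, 0], [50, -0.5, -0.16, 0, 0]]}}

```text
t: 8.85
tcp_pos: [0.5765, 0.1285, 0.202]
tool_rot: [0.032, 0.706, -0.706, -0.039]
force: [-7.3, -0.0, 4.5]
finger_gap: 0.722
```

```bash
python3 look.py 6 wrist
```

```text
t 8.85 tcp [0.5765 0.1285 0.202 ] standframe X,Y [-48.2   1.1] yaw -0.04000000000000359
F [-7.32 -0.01  4.48] M [0.226 1.53  0.003] gap 61.37849010485523
wrist scale 1.25 off 0 0
```

View pics/wrist_6.png

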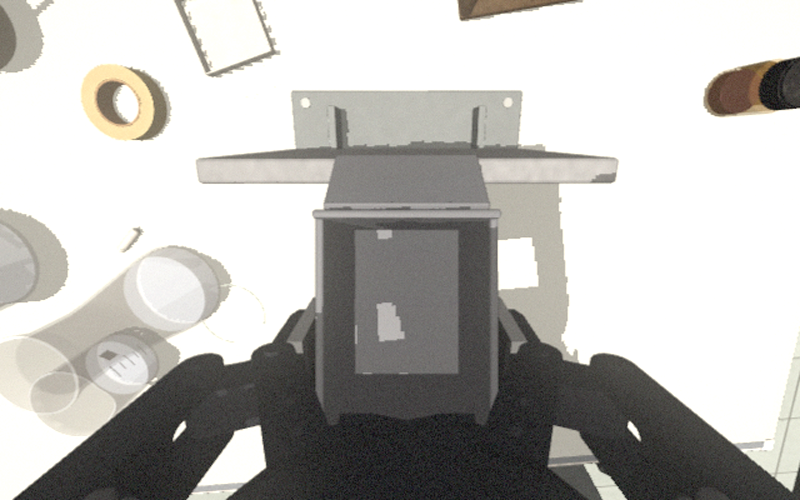

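>>> {"fn": "apply_moves", "kwargs": {"motion": [[50, -0.1, -0.05, 0, 0], [50, -0.2, -0.1, 0, 0], [50, -0.28, -0.15, 0, 0], [50, -0.36, -0.2, 0, 0], [50, -0.36, -0.2, 0, 0]]}}

```text
t: 9.52
tcp_pos: [0.5885, 0.1273, 0.2078]
tool_rot: [0.033, 0.706, -0.706, -0.038]
force: [-4.6, 0.5, 0.8]
finger_gap: 0.722
```

```bash
python3 look.py 7 wrist,side 100,230,230,360
```

```text
t 9.525 tcp [0.5885 0.1273 0.2078] standframe X,Y [-36.1   1.1] yaw -0.04999999999999449
F [-4.62  0.55  0.75] M [0.232 1.106 0.008] gap 61.35860899539034
wrist scale 1.25 off 0 0
side scale 4.615384615384615 off 230 100
```

View pics/wrist_7.png

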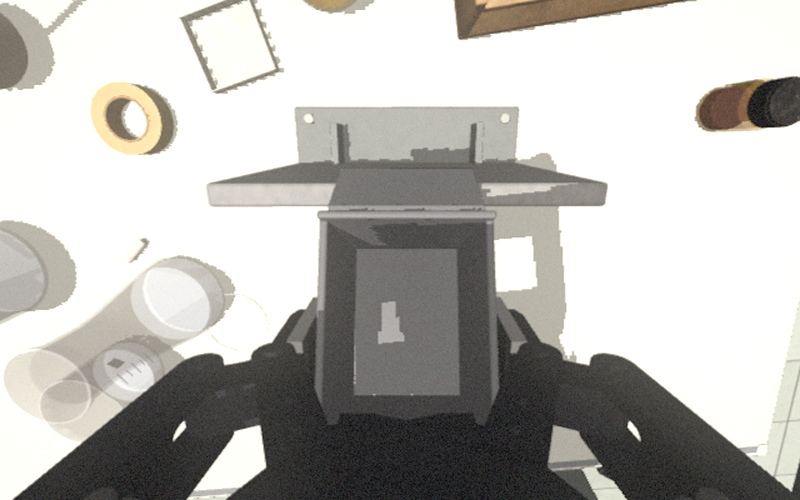

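View pics/side_7.png

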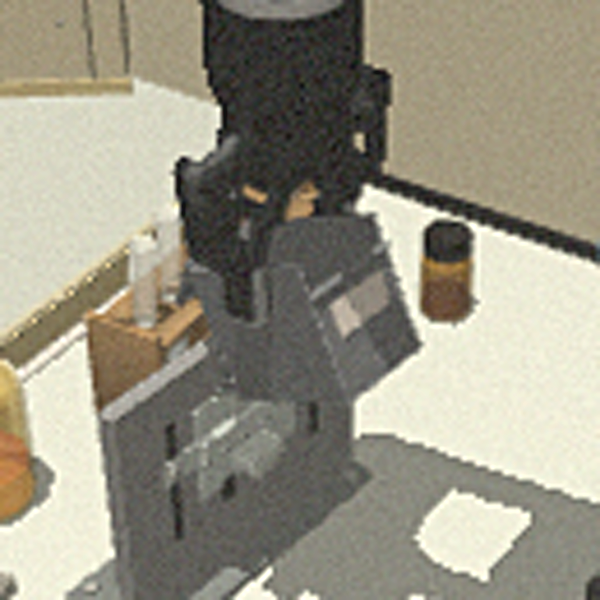

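```bash
python3 - <<'E'
from h import *
W=load("wrist_7")
B=np.array([[42,31,82],[42,-31,82],[66,28,57.6],[66,-28,57.6],[39,28,3],[39,-28,3],[-39,28,3],[-39,-28,3]])*1e-3
px=np.array([(318,213),(496,213),(333,170),(479,170),(356,248),(457,248),(354,395),(459,395)])/1.25
def P(v,A):
    c,s=np.cos(v[3]),np.sin(v[3])
    Q=np.c_[A[:,0]*c+A[:,2]*s,A[:,1],-A[:,0]*s+A[:,2]*c];Q=pose(v,Q);Q[:,2]+=v[4];return Q
r=least_squares(lambda v:(proj(W,P(v,B))-px).ravel(),[.56,.13,-.1,.5,.15],loss="soft_l1")
v=r.x;print(v.round(4),np.degrees(v[3]),r.fun.reshape(-1,2).round(1).tolist())
s=manip.sense();g=s["tcp_pos"]+[0,0,.0187]
Q=P(v,np.array([[63.2,0,54.8],[62,0,6],[-10,0,61.5]])*1e-3);
print((Q-g).round(4))
st=np.load("stand.npy");c,q=np.cos(st[2]),np.sin(st[2])
d=Q[:,:2]-st[:2];print(np.c_[c*d[:,0]+q*d[:,1],-q*d[:,0]+c*d[:,1],Q[:,2]].round(4))
E
```

```text
[ 0.5642  0.13   -0.1014  0.4133  0.1691] 23.683128772859984 [[-1.2, 0.1], [0.9, 0.2], [5.4, -0.5], [-4.3, -0.4], [0.4, 0.6], [-0.2, 0.7], [-0.1, -0.3], [0.2, -0.3]]
[[ 0.0552 -0.0054 -0.0325]
 [ 0.0346 -0.0033 -0.0767]
 [-0.0088  0.0011  0.003 ]]
[[ 0.0193  0.0012  0.1939]
 [-0.0014  0.0012  0.1497]
 [-0.0451  0.0013  0.2295]]
```

```bash
python3 - <<'E'
from h import *
import cv2
W=load("wrist_7")
a=cv2.imread("pics/wrist_7_raw.png")[120:345,225:425]
cv2.imwrite("pics/w7c.png",cv2.convertScaleAbs(cv2.resize(a,None,fx=2.6,fy=2.6,interpolation=2),alpha=2.2,beta=30))
B=np.array([[42,31,82],[42,-31,82],[39,28,3],[39,-28,3],[-39,28,3],[-39,-28,3]])*1e-3
px=np.array([(318,213),(496,213),(356,248),(457,248),(354,395),(459,395)])/1.25
def P(v,A):
    c,s=np.cos(v[3]),np.sin(v[3])
    Q=np.c_[A[:,0]*c+A[:,2]*s,A[:,1],-A[:,0]*s+A[:,2]*c];Q=pose(v,Q);Q[:,2]+=v[4];return Q
r=least_squares(lambda v:(proj(W,P(v,B))-px).ravel(),[.56,.13,-.1,.5,.15],loss="soft_l1")
v=r.x;print(v.round(4),np.degrees(v[3]),r.fun.reshape(-1,2).round(1).tolist())
tcp=np.array([0.5885,0.1273,0.2078])
for deg in (22,25,28,31,34):
    v=np.array([0,0,-.1005,np.radians(deg),0.]);o=P(v,np.array([[-.010,0,.0615]]))[0]
    v[[0,1,4]]=tcp+[0,0,.0187]-o
    print(deg,(proj(W,P(v,B))*1.25).round().tolist())
E
```

```text
[ 0.564   0.13   -0.1017  0.4169  0.1686] 23.88863265506655 [[-0.7, -0.2], [0.5, -0.0], [0.5, 0.7], [-0.3, 0.8], [-0.0, -0.5], [0.1, -0.4]]
22 [[316.0, 187.0], [499.0, 187.0], [357.0, 229.0], [457.0, 229.0], [355.0, 373.0], [459.0, 373.0]]
25 [[318.0, 186.0], [496.0, 186.0], [357.0, 235.0], [457.0, 235.0], [354.0, 380.0], [460.0, 380.0]]
28 [[320.0, 185.0], [494.0, 185.0], [358.0, 241.0], [456.0, 241.0], [354.0, 386.0], [460.0, 386.0]]
31 [[322.0, 186.0], [493.0, 186.0], [358.0, 247.0], [456.0, 247.0], [353.0, 393.0], [461.0, 393.0]]
34 [[324.0, 186.0], [491.0, 186.0], [358.0, 254.0], [456.0, 254.0], [352.0, 400.0], [462.0, 400.0]]
```

View pics/w7c.png

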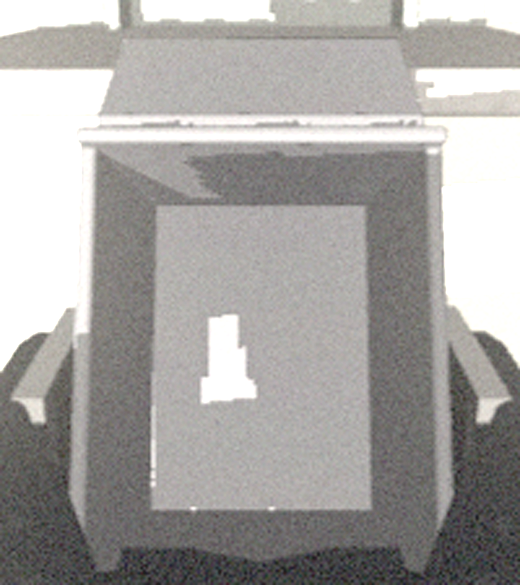

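>>> {"fn": "apply_moves", "kwargs": {"motion": [[50, -0.1, -0.03, 0, 0], [50, -0.2, -0.06, 0, 0], [50, -0.3, -0.1, 0, 0], [50, -0.38, -0.1, 0, 0], [50, -0.38, -0.1, 0, 0]]}}

```text
t: 10.25
tcp_pos: [0.6001, 0.1261, 0.211]
tool_rot: [0.033, 0.706, -0.706, -0.038]
force: [-4.6, 1.0, 1.3]
finger_gap: 0.724
```

```bash
python3 look.py 8 wrist; python3 - <<'E'
import cv2
a=cv2.imread("pics/wrist_8_raw.png")[100:350,225:425]
cv2.imwrite("pics/w8c.png",cv2.convertScaleAbs(cv2.resize(a,None,fx=2.4,fy=2.4,interpolation=2),alpha=2.2,beta=30))
E
```

```text
t 10.25 tcp [0.6001 0.1261 0.211 ] standframe X,Y [-24.5   1. ] yaw -0.04999999999999449
F [-4.61  1.03  1.28] M [0.163 1.184 0.015] gap 61.540618761703506
wrist scale 1.25 off 0 0
```

View pics/w8c.png

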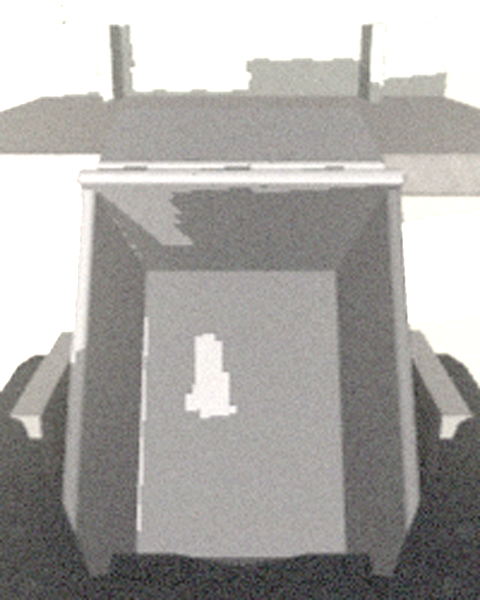

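```bash
cat > fit5.py <<'E'
from h import *
B=np.array([[42,31,82],[42,-31,82],[39,28,3],[39,-28,3],[-39,28,3],[-39,-28,3]])*1e-3
def P(v,A):
    A=np.atleast_2d(A);c,s=np.cos(v[3]),np.sin(v[3])
    Q=np.c_[A[:,0]*c+A[:,2]*s,A[:,1],-A[:,0]*s+A[:,2]*c];Q=pose(v,Q);Q[:,2]+=v[4];return Q
def run(W,px,tcp):
    px=np.array(px,float);B_=B[:len(px)]
    r=least_squares(lambda v:(proj(W,P(v,B_))-px).ravel(),[tcp[0],tcp[1],-.1,.5,tcp[2]-.04],loss="soft_l1")
    v=r.x;print(v.round(4),"tilt",np.degrees(v[3]).round(1),r.fun.reshape(-1,2).round(1).tolist())
    g=np.array(tcp)+[0,0,.0187]
    # grip in bin frame
    d=g-[v[0],v[1],v[4]];x=np.cos(v[2])*d[0]+np.sin(v[2])*d[1];y=-np.sin(v[2])*d[0]+np.cos(v[2])*d[1]
    c,s=np.cos(v[3]),np.sin(v[3]);print("grip in bin (mm)",(1e3*np.array([x*c-d[2]*s,y,x*s+d[2]*c])).round(1))
    st=np.load("stand.npy");c,q=np.cos(st[2]),np.sin(st[2])
    Q=P(v,np.array([[63.2,0,54.8],[62,0,6],[66,0,57.6],[0,0,0]])*1e-3);d=Q[:,:2]-st[:2]
    print("strip edge,lip,corner,orig in stand (mm)",(1e3*np.c_[c*d[:,0]+q*d[:,1],-q*d[:,0]+c*d[:,1],Q[:,2]]).round(1).tolist())
    return v
E
python3 - <<'E'
from fit5 import *
f=lambda l:[(a/2.4+225,b/2.4+100) for a,b in l]
W=load("wrist_8");tcp=[.6001,.1261,.2110]
run(W,f([(80,178),(405,178),(147,270),(336,270)]),tcp)
run(W,f([(80,178),(405,178),(147,270),(336,270),(136,553),(346,553)]),tcp)
E
```

```text
[ 0.5664  0.1294 -0.1011  0.5273  0.1733] tilt 30.2 [[-0.2, -0.0], [0.1, 0.0], [0.5, -0.0], [-0.4, 0.0]]
grip in bin (mm) [ 0.9  0.1 65.7]
strip edge,lip,corner,orig in stand (mm) [[23.8, 0.9, 188.9], [-1.8, 0.9, 147.3], [27.7, 0.9, 189.9], [-58.4, 1.0, 173.3]]
[ 0.5665  0.1295 -0.1019  0.5288  0.174 ] tilt 30.3 [[-0.5, -0.2], [0.4, -0.0], [0.3, 0.2], [-0.3, 0.3], [1.0, -0.1], [-0.7, 0.0]]
grip in bin (mm) [ 1.   0.  65.1]
strip edge,lip,corner,orig in stand (mm) [[23.9, 0.9, 189.4], [-1.7, 0.9, 147.9], [27.8, 0.9, 190.4], [-58.3, 1.1, 174.0]]
```

>>> {"fn": "apply_moves", "kwargs": {"motion": [[50, 0.2, 0, 0, 0], [50, 0.6, 0, 0, 0], [50, 1.0, 0, 0, 0], [50, 1.26, 0, 0, 0], [50, 1.26, 0.3, 0, 0], [50, 1.26, 0.8, 0, 0], [50, 1.26, 1.3, 0, 0], [50, 1.26, 1.55, 0, 0], [50, 1.26, 1.55, 0, 0], [50, 1.26, 1.55, 0, 0]]}}

```text
t: 11.55
tcp_pos: [0.5656, 0.1295, 0.1649]
tool_rot: [0.036, 0.706, -0.706, -0.035]
force: [0.9, 0.1, -2.0]
finger_gap: 0.722
```

```bash
python3 look.py 9 wrist,side 110,240,230,360; python3 - <<'E'
import cv2
a=cv2.imread("pics/wrist_9_raw.png")[60:350,210:430]
cv2.imwrite("pics/w9c.png",cv2.convertScaleAbs(cv2.resize(a,None,fx=2.0,fy=2.0,interpolation=2),alpha=2.2,beta=30))
E
```

```text
t 11.55 tcp [0.5656 0.1295 0.1649] standframe X,Y [-59.2   1. ] yaw -0.07000000000000473
F [ 0.92  0.08 -2.01] M [-0.016 -0.017  0.001] gap 61.344127600018105
wrist scale 1.25 off 0 0
side scale 4.615384615384615 off 230 110
```

View pics/w9c.png

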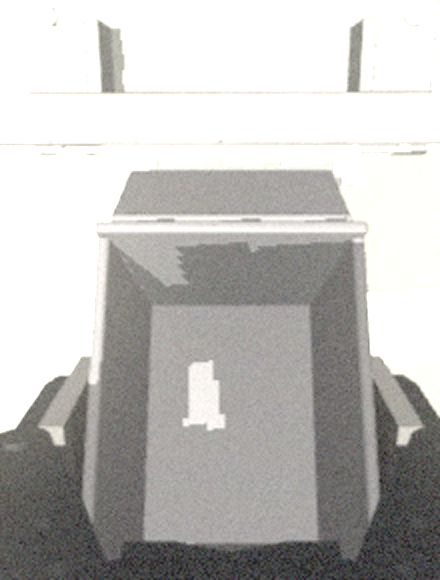

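View pics/side_9.png

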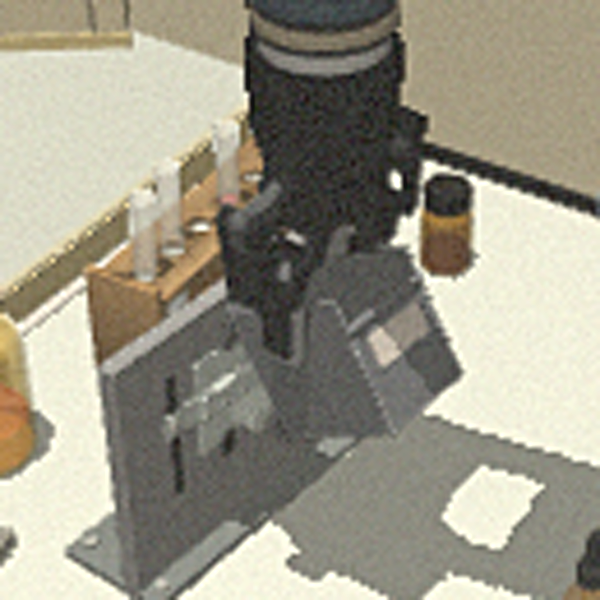

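```bash
python3 - <<'E'
import cv2
a=cv2.imread("pics/wrist_9_raw.png")[95:185,230:410]
cv2.imwrite("pics/w9d.png",cv2.resize(a,None,fx=4.4,fy=4.4,interpolation=2))
from fit5 import *
f=lambda l:[(a/2+210,b/2+60) for a,b in l]
run(load("wrist_9"),f([(97,230),(367,230),(150,306),(308,306),(143,543),(318,543)]),[.5656,.1295,.1649])
E
```

```text
[ 0.5319  0.1332 -0.1032  0.5233  0.1281] tilt 30.0 [[-1.2, -0.3], [0.2, 0.0], [1.2, 0.4], [0.4, 0.5], [0.6, -0.3], [-1.0, -0.1]]
grip in bin (mm) [ 1.6 -0.2 65. ]
strip edge,lip,corner,orig in stand (mm) [[-10.9, 1.0, 143.9], [-36.3, 1.1, 102.3], [-7.1, 1.0, 145.0], [-93.0, 1.3, 128.1]]
```

View pics/w9d.png

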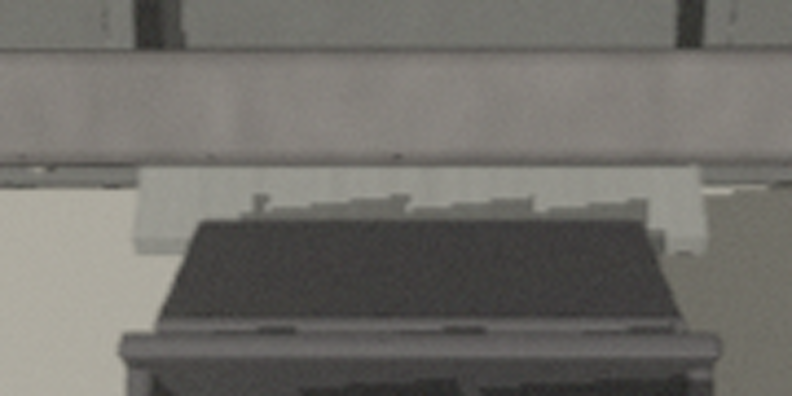

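>>> {"fn": "apply_moves", "kwargs": {"motion": [[50, -0.12, 0, 0, 0], [50, -0.22, 0, 0, 0], [50, -0.22, 0.1, 0, 0], [50, -0.22, 0.2, 0, 0], [50, -0.22, 0.3, 0, 0], [50, -0.22, 0.4, 0, 0], [50, -0.22, 0.5, 0, 0], [50, -0.22, 0.5, 0, 0]]}}

```text
t: 12.65
tcp_pos: [0.5715, 0.1288, 0.1493]
tool_rot: [-0.035, -0.706, 0.706, 0.036]
force: [-0.9, 0.3, -2.6]
finger_gap: 0.725
```

```bash
python3 look.py 10 wrist; python3 - <<'E'
import cv2
a=cv2.imread("pics/wrist_10_raw.png")[95:185,230:410]
cv2.imwrite("pics/w10d.png",cv2.resize(a,None,fx=4.4,fy=4.4,interpolation=2))
E
```

```text
t 12.65 tcp [0.5715 0.1288 0.1493] standframe X,Y [-53.3   0.9] yaw -0.07000000000000473
F [-0.95  0.3  -2.56] M [ 0.003 -0.059 -0.013] gap 61.63048434233214
wrist scale 1.25 off 0 0
```

View pics/w10d.png

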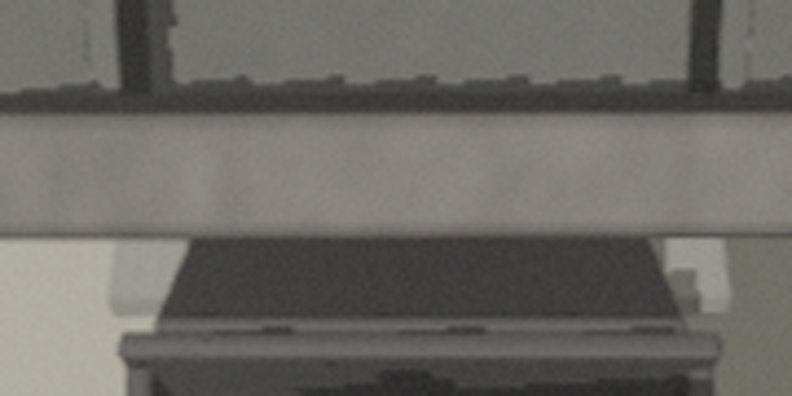

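>>> {"fn": "apply_moves", "kwargs": {"motion": [[50, 0, 0.05, 0, 0], [50, 0, 0.1, 0, 0], [50, 0, 0.15, 0, 0], [50, 0, 0.2, 0, 0], [50, 0, 0.2, 0, 0]]}}

```text
t: 13.32
tcp_pos: [0.5716, 0.1288, 0.1435]
tool_rot: [0.035, 0.706, -0.706, -0.036]
force: [1.1, -0.7, -2.8]
finger_gap: 0.722
```

>>> {"fn": "apply_moves", "kwargs": {"motion": [[50, 0, 0.05, 0, 0], [50, 0, 0.1, 0, 0], [50, 0, 0.13, 0, 0], [50, 0, 0.13, 0, 0]]}}

```text
t: 13.82
tcp_pos: [0.5732, 0.1288, 0.1407]
tool_rot: [0.037, 0.706, -0.706, -0.034]
force: [1.9, -0.4, 1.8]
finger_gap: 0.721
```

>>> {"fn": "apply_moves", "kwargs": {"motion": [[50, -0.04, 0.04, 0, 0], [50, -0.07, 0.08, 0, 0], [50, -0.08, 0.1, 0, 0], [50, -0.08, 0.1, 0, 0]]}}

```text
t: 14.32
tcp_pos: [0.571, 0.129, 0.1373]
tool_rot: [-0.033, -0.706, 0.706, 0.038]
force: [-5.8, -0.0, 8.9]
finger_gap: 0.723
```

```bash
python3 look.py 11 wrist,side 110,240,230,360; python3 - <<'E'
import cv2
a=cv2.imread("pics/wrist_11_raw.png")[60:350,210:430]
cv2.imwrite("pics/w11c.png",cv2.convertScaleAbs(cv2.resize(a,None,fx=2.0,fy=2.0,interpolation=2),alpha=1.6,beta=20))
E
```

```text
t 14.325 tcp [0.571  0.129  0.1373] standframe X,Y [-53.7   1.1] yaw -0.04999999999999449
F [-5.81 -0.01  8.88] M [0.042 0.485 0.015] gap 61.425799355212064
wrist scale 1.25 off 0 0
side scale 4.615384615384615 off 230 110
```

View pics/w11c.png

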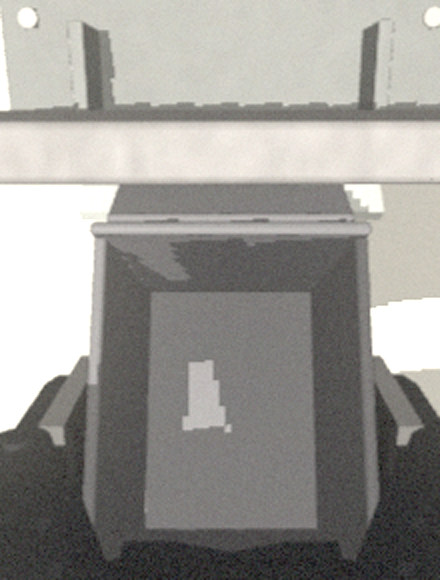

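View pics/side_11.png

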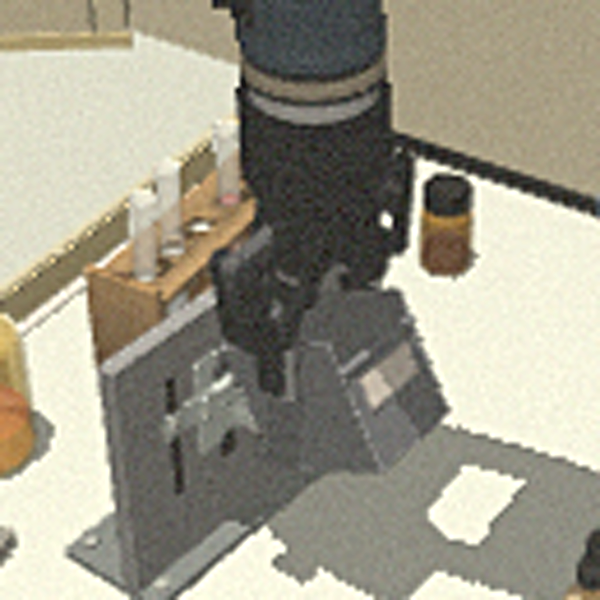

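```bash
python3 - <<'E'
from fit5 import *
f=lambda l:[(a/2+210,b/2+60) for a,b in l]
run(load("wrist_11"),f([(91,229),(371,229),(151,292),(309,292),(145,528),(317,528)]),[.571,.129,.1373])
E
```

```text
[ 0.5416  0.1321 -0.1004  0.4633  0.0996] tilt 26.5 [[-0.6, -0.1], [0.3, -0.1], [0.2, 0.6], [0.4, 0.5], [0.4, -0.3], [-0.7, -0.3]]
grip in bin (mm) [ 1.3 -0.2 63.6]
strip edge,lip,corner,orig in stand (mm) [[-2.3, 1.1, 120.4], [-25.2, 1.2, 77.3], [1.5, 1.1, 121.7], [-83.3, 1.2, 99.6]]
```

>>> {"fn": "apply_moves", "kwargs": {"motion": [[50, 0.04, -0.06, 0, 0], [50, 0.08, -0.1, 0, 0], [50, 0.08, -0.1, 0, 0]]}}

```text
t: 14.8
tcp_pos: [0.5709, 0.1288, 0.1392]
tool_rot: [-0.035, -0.706, 0.706, 0.036]
force: [-1.5, -0.0, -2.6]
finger_gap: 0.721
```

>>> {"fn": "apply_moves", "kwargs": {"motion": [[50, 0, 0.03, 0, 0], [50, 0, 0.05, 0, 0], [50, 0, 0.05, 0, 0]]}}

```text
t: 15.18
tcp_pos: [0.571, 0.1288, 0.138]
tool_rot: [-0.035, -0.706, 0.706, 0.036]
force: [-1.9, 0.9, -2.1]
finger_gap: 0.725
```

>>> {"fn": "apply_moves", "kwargs": {"motion": [[50, 0, 0.04, 0, 0], [50, 0, 0.06, 0, 0], [50, 0, 0.06, 0, 0]]}}

```text
t: 15.55
tcp_pos: [0.571, 0.1288, 0.1373]
tool_rot: [-0.035, -0.706, 0.706, 0.036]
force: [-4.8, 1.0, 4.6]
finger_gap: 0.728
```

>>> {"fn": "apply_moves", "kwargs": {"motion": [[66, 0, 0, 0, 0], [74, 0, 0, 0, 0], [82, 0, 0, 0, 0], [85, 0, 0, 0, 0], [85, 0, 0, 0, 0]]}}

```text
t: 16.18
tcp_pos: [0.5718, 0.1288, 0.1364]
tool_rot: [-0.036, -0.706, 0.706, 0.036]
force: [0.1, -0.6, 0.4]
finger_gap: 0.996
```

```bash
python3 look.py 12 wrist,side 110,240,230,360
```

```text
t 16.175 tcp [0.5718 0.1288 0.1364] standframe X,Y [-52.9   0.9] yaw -0.07000000000000473
F [ 0.09 -0.6   0.38] M [ 0.017  0.067 -0.014] gap 84.66048276389085
wrist scale 1.25 off 0 0
side scale 4.615384615384615 off 230 110
```

View pics/wrist_12.png

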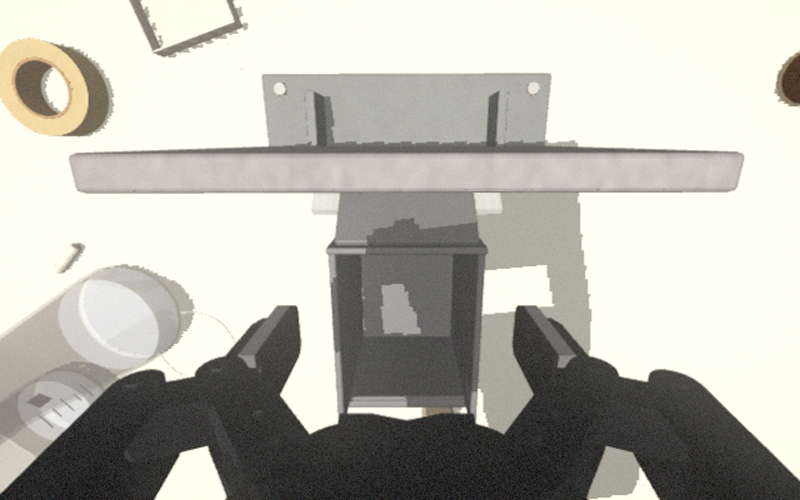

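View pics/side_12.png

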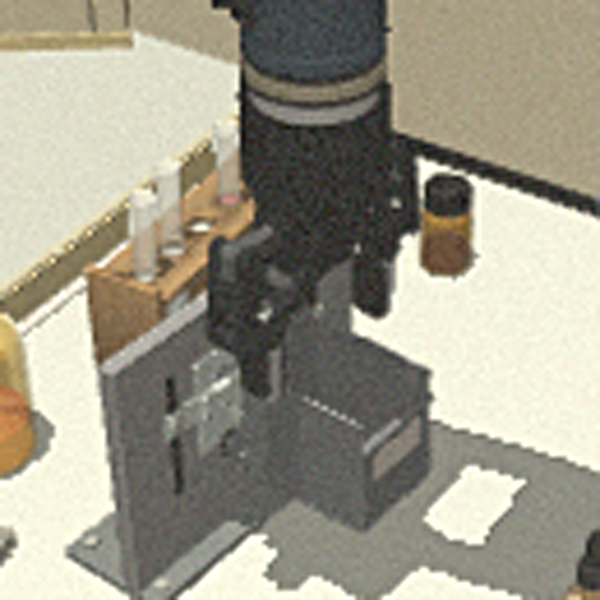

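```bash
python3 - <<'E'
import cv2
a=cv2.imread("pics/wrist_12_raw.png")[145:345,245:405]
cv2.imwrite("pics/w12c.png",cv2.convertScaleAbs(cv2.resize(a,None,fx=3,fy=3,interpolation=2),alpha=2.0,beta=20))
E
```

```text
(no output)
```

View pics/w12c.png

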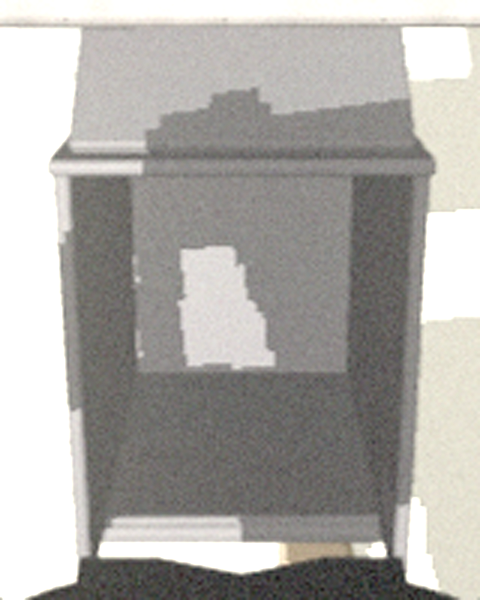

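```bash
python3 - <<'E'
import fit5
from fit5 import *
f=lambda l:[(a/3+245,b/3+145) for a,b in l]
W=load("wrist_12");tcp=[.5718,.1288,.1364]
run(W,f([(50,163),(435,163),(132,373),(349,373)]),tcp)
fit5.B=np.array([[42,31,82],[42,-31,82],[39,28,3],[39,-28,3],[-42,28,62],[-42,-28,62]])*1e-3
v=run(W,f([(50,163),(435,163),(132,373),(349,373),(105,541),(380,541)]),tcp)
E
```

```text
[ 0.5117  0.1348 -0.1011  0.9177  0.1275] tilt 52.6 [[0.4, 0.1], [-0.4, 0.1], [-3.4, -0.1], [4.4, -0.1]]
grip in bin (mm) [14.8  0.1 64.8]
strip edge,lip,corner,orig in stand (mm) [[-31.5, 0.8, 110.6], [-70.9, 0.9, 81.9], [-27.5, 0.8, 110.1], [-113.4, 1.0, 127.5]]
[ 0.4902  0.1371 -0.1008  1.1628  0.0822] tilt 66.6 [[21.4, 0.1], [-22.0, 0.0], [5.2, -0.2], [-4.6, -0.2], [-5.3, 0.1], [4.9, 0.1]]
grip in bin (mm) [-34.4  -0.  104.2]
strip edge,lip,corner,orig in stand (mm) [[-59.5, 1.0, 45.9], [-104.8, 1.0, 27.7], [-55.9, 1.0, 44.5], [-134.9, 1.1, 82.2]]
```

```bash
sed -i 's/def run(W,px,tcp):/def run(W,px,tcp,t0=.5,z0=None):/; s/-.1,.5,tcp\[2\]-.04\]/-.1,t0,tcp[2]-.04 if z0 is None else z0]/' fit5.py; python3 - <<'E'
import fit5
from fit5 import *
f=lambda l:[(a/3+245,b/3+145) for a,b in l]
W=load("wrist_12");tcp=[.5718,.1288,.1364]
run(W,f([(50,163),(435,163),(132,373),(349,373)]),tcp,.1,.06)
fit5.B=np.array([[42,31,82],[42,-31,82],[39,28,3],[39,-28,3],[-42,28,62],[-42,-28,62]])*1e-3
v=run(W,f([(50,163),(435,163),(132,373),(349,373),(105,541),(380,541)]),tcp,.1,.06)
# check vs predicted positions for hooked at tilt t
st=np.load("stand.npy")
S=load("side_12")
print(proj(S,P(v,np.array([[-42,31,0],[42,31,0],[-42,-31,0],[-42,31,62],[-42,-31,62],[42,31,82]])*1e-3)).__sub__([230,110])*4.615)
E
```

```text
[ 0.5117  0.1348 -0.1011  0.9177  0.1275] tilt 52.6 [[0.4, 0.1], [-0.4, 0.1], [-3.4, -0.1], [4.4, -0.1]]
grip in bin (mm) [14.8  0.1 64.8]
strip edge,lip,corner,orig in stand (mm) [[-31.5, 0.8, 110.6], [-70.9, 0.9, 81.9], [-27.5, 0.8, 110.1], [-113.4, 1.0, 127.5]]
[ 0.4902  0.1371 -0.1008  1.1628  0.0822] tilt 66.6 [[21.4, 0.1], [-22.0, 0.0], [5.2, -0.2], [-4.6, -0.2], [-5.3, 0.1], [4.9, 0.1]]
grip in bin (mm) [-34.4  -0.  104.2]
strip edge,lip,corner,orig in stand (mm) [[-59.5, 1.0, 45.9], [-104.8, 1.0, 27.7], [-55.9, 1.0, 44.5], [-134.9, 1.1, 82.2]]
[[425.84147637 495.61481558]
 [373.70005102 571.39676837]
 [494.51342567 433.11557756]
 [339.30427719 414.74231604]
 [410.81407637 356.15982832]
 [267.87088926 470.9004724 ]]
```

```bash
python3 - <<'E'
import fit5
from fit5 import *
f=lambda l:[(a/3+245,b/3+145) for a,b in l]
W=load("wrist_12");tcp=[.5718,.1288,.1364]
for yb in (31,32,33):
  for t0 in (0,.3):
    fit5.B=np.array([[42,yb,82],[42,-yb,82],[39,28,3],[39,-28,3],[-42,28,62],[-42,-28,62]])*1e-3
    print(yb,t0);v=run(W,f([(50,163),(435,163),(132,373),(349,373),(106,541),(378,541)]),[.54,.1288,.1364],t0,.06)
# predicted rows for hooked bin
st=[.6266,.1228,-.1]
for h in (.007,.011):
 for deg in (0,10,17,25):
  v=np.array([0,0,-.1,np.radians(deg),0]);o=P(v,[[.0632,0,.0548]])[0]
  g=pose(st,[[-.004,0,.107+h+.004]])[0];v[[0,1,4]]=g-o
  print(h,deg,((proj(W,P(v,fit5.B))-[245,145])*3).round().tolist())
E
```

```text
31 0
[ 0.4903  0.1372 -0.1008  1.1628  0.0822] tilt 66.6 [[21.3, 0.1], [-22.1, 0.0], [5.1, -0.2], [-4.7, -0.2], [-5.8, 0.1], [5.4, 0.1]]
grip in bin (mm) [-47.   -3.3  75.1]
strip edge,lip,corner,orig in stand (mm) [[-59.5, 1.0, 45.9], [-104.8, 1.1, 27.7], [-55.9, 1.0, 44.5], [-134.9, 1.2, 82.2]]
31 0.3
[ 0.4903  0.1372 -0.1008  1.1628  0.0822] tilt 66.6 [[21.3, 0.1], [-22.1, 0.0], [5.1, -0.2], [-4.7, -0.2], [-5.8, 0.1], [5.4, 0.1]]
grip in bin (mm) [-47.   -3.3  75.1]
strip edge,lip,corner,orig in stand (mm) [[-59.5, 1.0, 45.9], [-104.8, 1.1, 27.7], [-55.9, 1.0, 44.5], [-134.9, 1.2, 82.2]]
32 0
[ 0.4903  0.1371 -0.1008  1.1629  0.0822] tilt 66.6 [[19.9, 0.1], [-20.7, 0.0], [5.1, -0.2], [-4.7, -0.2], [-5.8, 0.1], [5.4, 0.1]]
grip in bin (mm) [-46.9  -3.3  75.1]
strip edge,lip,corner,orig in stand (mm) [[-59.5, 1.0, 45.9], [-104.8, 1.1, 27.7], [-55.8, 1.0, 44.5], [-134.9, 1.2, 82.2]]
32 0.3
[ 0.4903  0.1371 -0.1008  1.1629  0.0822] tilt 66.6 [[19.9, 0.1], [-20.7, 0.0], [5.1, -0.2], [-4.7, -0.2], [-5.8, 0.1], [5.4, 0.1]]
grip in bin (mm) [-46.9  -3.3  75.1]
strip edge,lip,corner,orig i
[... 817 characters left out ...]
0], [457.0, 142.0], [130.0, 125.0], [357.0, 125.0], [96.0, 576.0], [393.0, 576.0]]
0.007 17 [[29.0, 121.0], [462.0, 121.0], [128.0, 151.0], [359.0, 151.0], [84.0, 610.0], [406.0, 610.0]]
0.007 25 [[24.0, 93.0], [466.0, 93.0], [126.0, 180.0], [361.0, 180.0], [67.0, 644.0], [424.0, 644.0]]
0.011 0 [[34.0, 175.0], [456.0, 174.0], [129.0, 90.0], [358.0, 90.0], [108.0, 536.0], [381.0, 536.0]]
0.011 10 [[27.0, 149.0], [464.0, 149.0], [128.0, 129.0], [359.0, 129.0], [93.0, 592.0], [397.0, 592.0]]
0.011 17 [[22.0, 128.0], [468.0, 127.0], [126.0, 156.0], [361.0, 156.0], [80.0, 629.0], [411.0, 628.0]]
0.011 25 [[18.0, 99.0], [473.0, 99.0], [124.0, 185.0], [363.0, 185.0], [62.0, 666.0], [429.0, 666.0]]
```

```bash
python3 - <<'E'
import fit5
from fit5 import *
f=lambda l:[(a/3+245,b/3+145) for a,b in l]
W=load("wrist_12")
for yb in (31,32,):
    fit5.B=np.array([[42,yb,82],[42,-yb,82],[-39,28,3],[-39,-28,3],[-42,28,62],[-42,-28,62]])*1e-3
    print(yb);v=run(W,f([(50,163),(435,163),(132,373),(349,373),(106,541),(378,541)]),[.54,.1288,.1364],.1,.06)
S=load("side_12")
print(((proj(S,P(v,np.array([[-42,31,0],[42,31,0],[-42,-31,0],[-42,31,62],[-42,-31,62],[42,31,82]])*1e-3))-[230,110])*4.615).round().tolist())
E
```

```text
31
[ 0.5593  0.13   -0.1013  0.023   0.067 ] tilt 1.3 [[-1.7, 0.2], [1.5, 0.3], [1.8, 1.2], [-1.1, 1.2], [-0.5, -2.0], [0.4, -2.0]]
grip in bin (mm) [-21.1  -3.2  87.6]
strip edge,lip,corner,orig in stand (mm) [[-1.0, 0.8, 120.4], [-3.4, 0.8, 71.6], [1.8, 0.8, 123.1], [-65.5, 0.9, 67.0]]
32
[ 0.5586  0.1301 -0.1011  0.0276  0.066 ] tilt 1.6 [[-3.2, 0.2], [3.0, 0.2], [1.9, 1.5], [-1.2, 1.5], [-0.2, -2.4], [0.1, -2.4]]
grip in bin (mm) [-20.8  -3.2  88.6]
strip edge,lip,corner,orig in stand (mm) [[-1.5, 0.8, 119.0], [-4.1, 0.8, 70.3], [1.3, 0.8, 121.7], [-66.2, 0.9, 66.0]]
[[360.0, 533.0], [243.0, 472.0], [427.0, 473.0], [357.0, 447.0], [428.0, 388.0], [234.0, 358.0]]
```

>>> {"fn": "apply_moves", "kwargs": {"motion": [[85, 0, -0.3, 0, 0], [85, 0, -1.0, 0, 0], [85, 0, -2.0, 0, 0], [85, 0.5, -3.0, 0, 0], [85, 1.2, -3.5, 0, 0], [85, 2.0, -3.7, 0, 0], [85, 2.5, -3.7, 0, 0], [85, 2.5, -3.7, 0, 0]]}}

```text
t: 17.27
tcp_pos: [0.4962, 0.1365, 0.2477]
tool_rot: [-0.035, -0.706, 0.706, 0.035]
force: [0.1, -0.5, 0.1]
finger_gap: 0.995
```

```bash
python3 look.py 13 wrist,side,top 140,240,250,350; python3 - <<'E'
import cv2
a=cv2.imread("pics/wrist_13_raw.png")[0:240,200:430]
cv2.imwrite("pics/w13c.png",cv2.convertScaleAbs(cv2.resize(a,None,fx=2.5,fy=2.5,interpolation=2),alpha=1.5,beta=10))
E
```

```text
t 17.275 tcp [0.4962 0.1365 0.2477] standframe X,Y [-128.9    1.1] yaw -0.04999999999999449
F [ 0.1  -0.54  0.14] M [-0.009 -0.011 -0.027] gap 84.60609890278405
wrist scale 1.25 off 0 0
side scale 6.0 off 250 140
top scale 3.0 off 220 90
```

View pics/w13c.png

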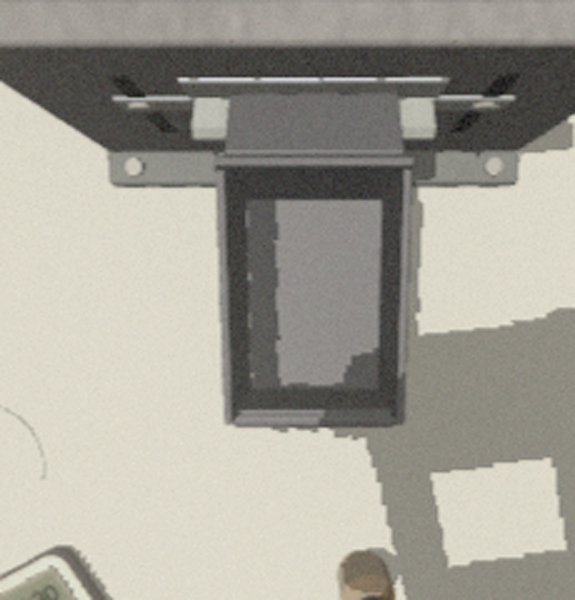

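View pics/side_13.png

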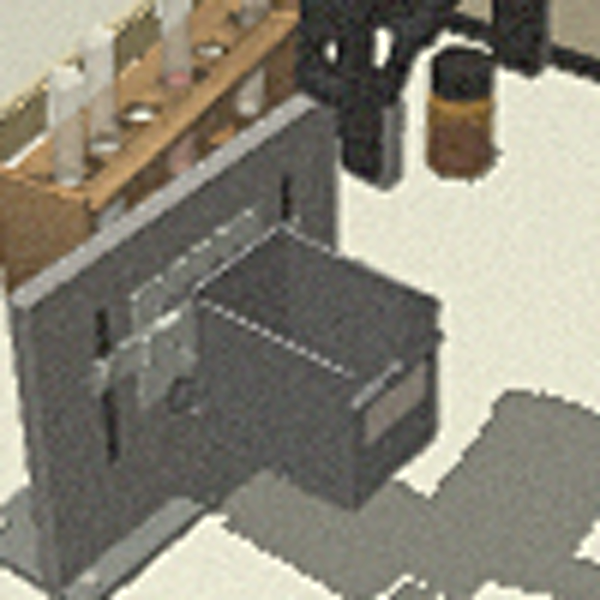

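View pics/top_13.png

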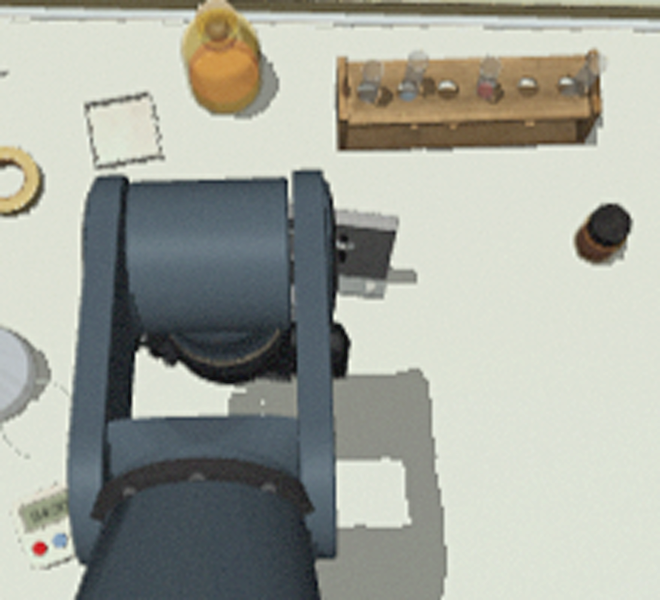

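```bash
python3 - <<'E'
import fit5
from fit5 import *
f=lambda l:[(a/2.5+200,b/2.5+0) for a,b in l]
W=load("wrist_13")
fit5.B=np.array([[42,32,82],[42,-32,82],[39,28,3],[39,-28,3],[-39,28,3],[-39,-28,3],[-42,31,62],[-42,-31,62]])*1e-3
v=run(W,f([(216,161),(414,161),(248,200),(382,200),(250,388),(380,388),(226,425),(405,425)]),[.54,.1288,.1364],.1,.06)
S=load("side_13");T=load("top_13")
A=np.array([[-42,31,0],[42,31,0],[-42,-31,0],[-42,31,62],[-42,-31,62],[42,31,82],[42,-31,82]])*1e-3
print(((proj(S,P(v,A))-[250,140])*6).round().tolist())
st=[.6266,.1234,-.1]
for deg in (0,1,5,10,17):
  v=np.array([0,0,-.1,np.radians(deg),0]);h=.009
  if deg<2: o=[0,0,0];g=pose(st,[[-.066,0,.107+h-.052]])[0]
  else: o=P(v,[[.0632,0,.0548]])[0];g=pose(st,[[-.004,0,.107+h+.004]])[0]
  v[[0,1,4]]=g-o
  print(deg,((proj(S,P(v,A))-[250,140])*6).round().tolist(),((proj(W,P(v,fit5.B))-[200,0])*2.5).round().tolist())
E
```

```text
[ 0.5598  0.1295 -0.1003 -0.005   0.0694] tilt -0.3 [[-2.4, 0.3], [3.0, 0.2], [-0.6, -0.2], [0.6, -0.2], [0.4, 0.9], [-0.5, 0.9], [1.5, -0.9], [-1.6, -0.9]]
grip in bin (mm) [-19.2  -2.7  85.8]
strip edge,lip,corner,orig in stand (mm) [[-2.0, 0.3, 124.5], [-3.0, 0.3, 75.7], [0.8, 0.3, 127.3], [-65.0, 0.4, 69.4]]
[[346.0, 508.0], [195.0, 423.0], [434.0, 429.0], [347.0, 398.0], [438.0, 320.0], [187.0, 277.0], [283.0, 206.0]]
0 [[343.0, 516.0], [192.0, 433.0], [431.0, 437.0], [343.0, 407.0], [434.0, 329.0], [184.0, 287.0], [279.0, 216.0]] [[210.0, 159.0], [417.0, 159.0], [246.0, 198.0], [381.0, 198.0], [251.0, 386.0], [376.0, 386.0], [229.0, 416.0], [398.0, 416.0]]
1 [[343.0, 515.0], [192.0, 434.0], [431.0, 436.0], [341.0, 404.0], [432.0, 327.0], [181.0, 287.0], [277.0, 216.0]] [[210.0, 155.0], [417.0, 155.0], [246.0, 198.0], [381.0, 198.0], [250.0, 386.0], [377.0, 386.0], [229.0, 414.0], [398.0, 414.0]]
5 [[354.0, 504.0], [202.0, 433.0], [442.0, 425.0], [343.0, 388.0], [435.0, 310.0], [181.0, 280.0], [277.0, 210.0]] [[209.0, 153.0], [419.0, 153.0], [246.0, 212.0], [381.0, 212.0], [249.0, 402.0], [378.0, 402.0], [226.0, 422.0], [401.0, 422.0]]
10 [[360.0, 491.0], [210.0, 433.0], [449.0, 412.0], [340.0, 369.0], [432.0, 292.0], [176.0, 275.0], [272.0, 205.0]] [[208.0, 143.0], [420.0, 143.0], [245.0, 222.0], [382.0, 222.0], [247.0, 413.0], [380.0, 413.0], [223.0, 422.0], [404.0, 422.0]]
17 [[367.0, 470.0], [220.0, 432.0], [456.0, 391.0], [332.0, 342.0], [426.0, 265.0], [169.0, 268.0], [265.0, 198.0]] [[206.0, 128.0], [421.0, 128.0], [245.0, 236.0], [382.0, 235.0], [245.0, 427.0], [383.0, 427.0], [218.0, 417.0], [409.0, 417.0]]
```

>>> {"fn": "apply_moves", "kwargs": {"motion": [[0, -0.3, 0.3, 0, 0], [0, -0.6, 0.8, 0, 0], [0, -0.78, 1.4, 0, 0], [0, -0.78, 2.0, 0, 0], [0, -0.78, 2.6, 0, 0], [0, -0.78, 3.0, 0, 0], [0, -0.78, 3.2, 0, 0], [0, -0.78, 3.3, 0, 0], [0, -0.78, 3.3, 0, 0]], "squeeze": 20}}

```text
t: 18.55
tcp_pos: [0.5206, 0.134, 0.1487]
tool_rot: [0.036, 0.706, -0.706, -0.035]
force: [0.8, -0.0, 0.5]
finger_gap: -0.001
```

```bash
python3 look.py 14 wrist,side 140,240,250,350
```

```text
t 18.55 tcp [0.5206 0.134  0.1487] standframe X,Y [-104.4    1. ] yaw -0.07000000000000473
F [ 0.77 -0.04  0.55] M [-0.03  -0.019  0.03 ] gap -0.048010293826200964
wrist scale 1.25 off 0 0
side scale 6.0 off 250 140
```

View pics/wrist_14.png

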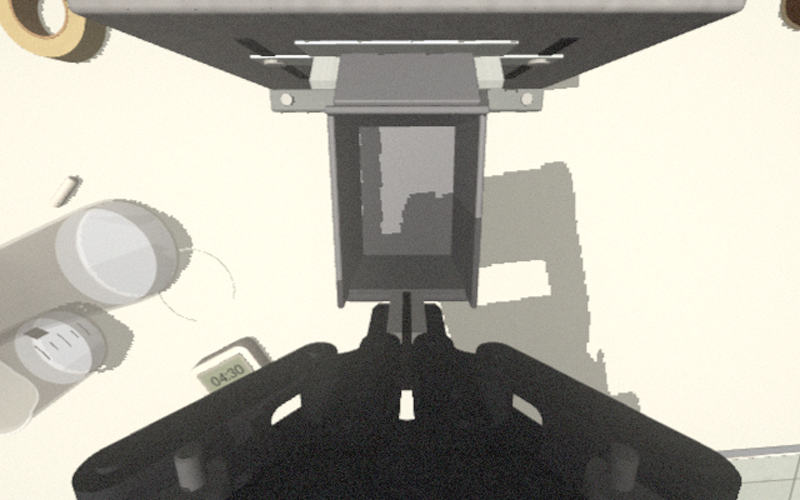

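View pics/side_14.png

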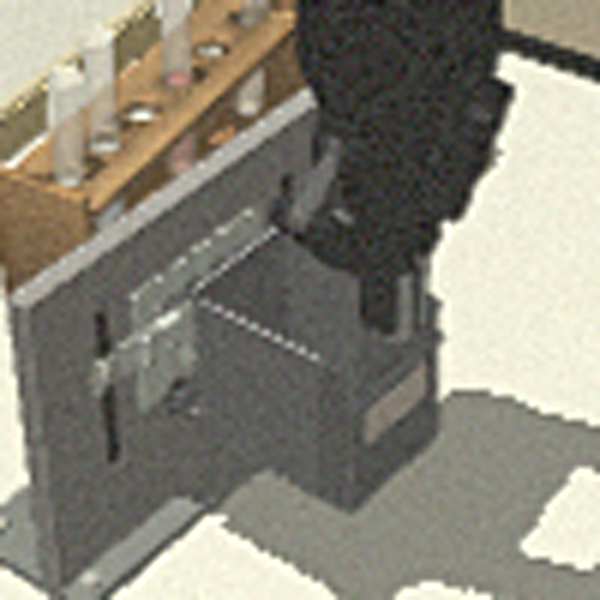

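>>> {"fn": "apply_moves", "kwargs": {"motion": [[0, 0, 0.15, 0, 0], [0, 0, 0.3, 0, 0], [0, 0, 0.4, 0, 0], [0, 0, 0.48, 0, 0], [0, 0, 0.55, 0, 0], [0, 0, 0.55, 0, 0]]}}

```text
t: 19.4
tcp_pos: [0.5203, 0.134, 0.1318]
tool_rot: [-0.035, -0.706, 0.706, 0.036]
force: [0.5, -0.2, 0.0]
finger_gap: -0.001
```

>>> {"fn": "apply_moves", "kwargs": {"motion": [[0, 0, 0.05, 0, 0], [0, 0, 0.1, 0, 0], [0, 0, 0.15, 0, 0], [0, 0, 0.15, 0, 0]]}}

```text
t: 19.9
tcp_pos: [0.5204, 0.1341, 0.1286]
tool_rot: [0.036, 0.706, -0.706, -0.035]
force: [-2.1, -0.5, 7.7]
finger_gap: -0.001
```

>>> {"fn": "apply_moves", "kwargs": {"motion": [[0, 0, -0.2, 0, 0], [0, 0, -0.8, 0, 0], [0, 0.5, -1.8, 0, 0], [0, 1.2, -2.8, 0, 0], [0, 2.0, -3.6, 0, 0], [0, 2.8, -4.0, 0, 0], [0, 3.2, -4.2, 0, 0], [0, 3.2, -4.2, 0, 0]]}}

```text
t: 20.9
tcp_pos: [0.4246, 0.1437, 0.2538]
tool_rot: [0.036, 0.706, -0.706, -0.035]
force: [0.2, -0.1, -0.3]
finger_gap: -0.001
```

```bash
python3 look.py 15 wrist,side 140,240,250,350; python3 - <<'E'
import cv2
a=cv2.imread("pics/wrist_15_raw.png")[0:200,200:440]
cv2.imwrite("pics/w15c.png",cv2.convertScaleAbs(cv2.resize(a,None,fx=3,fy=3,interpolation=2),alpha=1.5,beta=10))
E
```

```text
t 20.9 tcp [0.4246 0.1437 0.2538] standframe X,Y [-200.9    1.2] yaw -0.04999999999999449
F [ 0.17 -0.06 -0.32] M [-0.024 -0.016 -0.028] gap -0.08817368805691639
wrist scale 1.25 off 0 0
side scale 6.0 off 250 140
```

View pics/w15c.png

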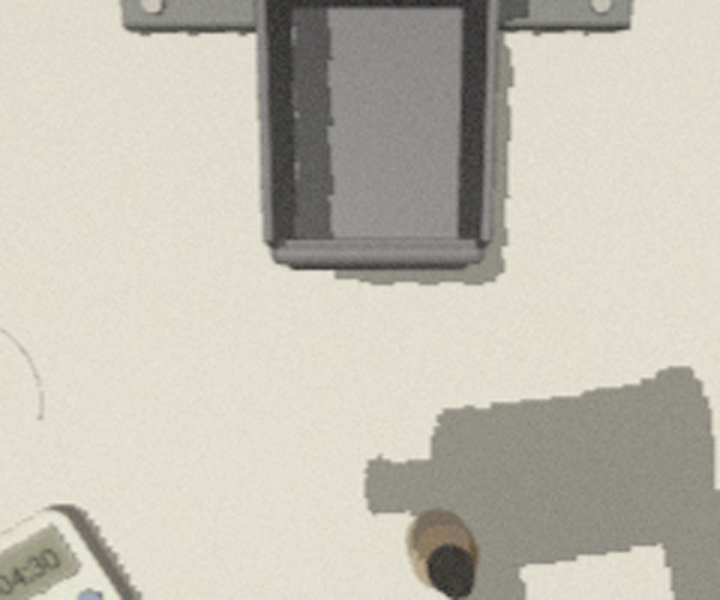

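View pics/side_15.png

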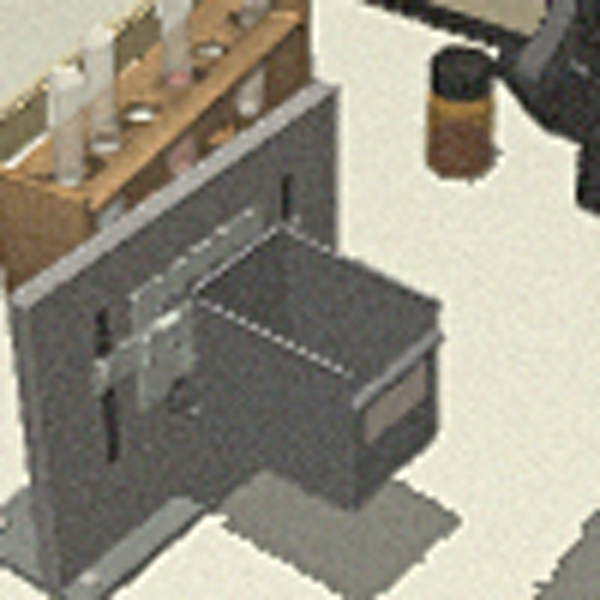

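```bash
python3 - <<'E'
import fit5
from fit5 import *
fit5.B=np.array([[-42,31,0],[-42,-31,0],[-42,31,62],[-42,-31,62],[42,31,82],[42,-31,82]])*1e-3
f=lambda l:[(a/6+250,b/6+140) for a,b in l]
px=f([(355,510),(437,438),(355,407),(440,335),(198,295),(283,229)])
run(load("side_15"),px,[.56,.13,.1364],.05,.06)
E
python3 - <<'E'
import cv2
b=cv2.imread("pics/side_15_raw.png")[165:235,270:335]
cv2.imwrite("pics/s15z.png",cv2.convertScaleAbs(cv2.resize(b,None,fx=8,fy=8,interpolation=cv2.INTER_LANCZOS4),alpha=2.4,beta=20))
E
```

```text
[ 0.5738  0.1021 -0.0751  0.0131  0.0347] tilt 0.7 [[0.0, 0.5], [-0.2, -0.3], [-0.1, 0.1], [-0.3, -0.5], [0.0, 0.4], [0.6, -0.2]]
grip in bin (mm) [-17.5  26.8 120.1]
strip edge,lip,corner,orig in stand (mm) [[15.6, -23.9, 88.7], [13.8, -24.0, 39.9], [18.5, -23.9, 91.5], [-48.3, -25.5, 34.7]]
```

View pics/s15z.png

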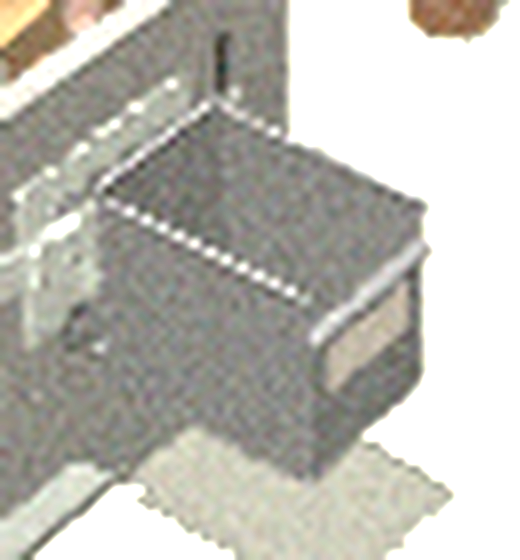

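```bash
python3 - <<'E'
from station import manip
print(manip.sense()["force"]); print(manip.sign_off())
E
```

```text
[ 0.54681842 -0.04373909 -0.70888503]
the job is handed in; nothing more can be done
None
```

The bin is hung on the stand, upright and about centred, and the job was handed in at about 21 s of the 61 s allowed. I never saw or felt the catch click.

- **Tilting:** The moves can't tilt the tool. I gripped the bin by its sides, pushed its foot against the panel above the cleat and let it turn between the pads to about 30°. That push peaked at about 17 N and slid the bin about 10 mm in the grip.
- **Hooking:** I lowered the strip behind the cleat until it touched, about 5 N at first and about 9 N when settled. The bin turned to about 26° as it settled. I let go only with the strip resting in the groove under light load.
- **Swinging in:** After I let go, the bin was already upright. It had gone past the 17° stop by itself, not by my press on the front as you asked. I then pressed the front rim to 7.7 N; the rim did not visibly sink, and the side view looked the same before and after.
- **Last checks:** Tilt was between −0.3° and 0.7° in two views, and the strip was within about 1 mm of the cleat's middle. The gripper was clear with no force on it.
- **Bystanders:** The jar and dropper looked undisturbed. I did not specifically check the flask at the end.
- **Disagreement:** Estimates of the hanger's height ran from about +7 to +13 mm, depending on camera or contact. The seated bin suggests about +12 mm. The lip behind the nose is hidden from view, so I take it as latched because the bin sits upright and did not give when pressed.

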